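Close the wash sump's spout with its camlock cap

ROBOT

A 7-joint arm with a two-finger parallel gripper is mounted at the origin on the work surface. World frame = base frame: x ahead of the robot, y to its left, z up, the work surface at z = 0. Lengths are in m, angles in rad, forces in N, time in s.
With the tool pointing down it reaches from about 0.375 to 0.925 m from the base axis. Payload 3.1 kg.
Tool frame: the origin (TCP) lies at the very end of the fingers, on their centre line; the grasp point (between the pads) lies ctrl.pinch_z behind it (ctrl.pinch_z is the distance from the TCP to the grasp point, in m); z points along the fingers, y is the direction in which the jaws open and shut (so a half turn about z gives the same grasp; the last joint's range is limited). The gripper opens to 85 mm and grips with 20 to 120 N. Pads are 22 mm wide; open, the fingers measure 114 mm over their backs; the gripper's body (76 mm by 85 mm) begins 54 mm behind the grasp point. The pads swing forward as they close: fully open they stand 13 mm farther back than shut.
Start: joints at [-1.346, 0.383, 0.044, 1.598, -0.018, 1.161, -0.05], TCP at [0.206, 0.616, 0.231] pointing down, gripper open.
Joint ranges: [-2.61, 2.61], [-0.41, 2.15], [-1.48, 1.57], [0, 2.5], [-1.57, 4.71], [0.05, 1.97], [-2.85, 2.85]. Speed limits (rad/s): [2.79, 2.79, 3.14, 3.14, 3.14, 3.14, 3.14].

INTERFACE

Orientations are given as a unit quaternion [x, y, z, w].
In Python, from workcell import ctrl, eyes gives the robot as it stands.
- The arm moves only by the shell command python3 -m creep 'ROWS' [FORCE]. ROWS is JSON, a list of rows, each a list of 7 numbers: the finger opening in mm, from 0 to 85.4, then the shift along the tool's x, y, z in mm, then the turn, a rotation vector about the tool's x, y, z in rad. A call has 1 to 5 rows; each row shifts and turns the pose as measured when the row begins, along the tool's axes as they then stand; what a row does not reach is not made up. A row lasts 1/10 s, in which the tool goes at most 50 mm and 8.59 degrees, less where a joint would pass 70% of its speed; a pose out of reach is approached as far as the arm can. A call with a gripper value outside its range is refused whole. The fingers move at their own pace and stop on an object; FORCE is the grip in N (left out, the last holds). Time passes only in rows, so rows that do not move let the fingers close. It gives the time, the measured TCP pose, the force and the opening at its end, in the units of the state.
- ctrl.observe(): the state, without advancing time (a new reading comes with each control period).
- eyes.snapshot(name): name is "scene" or "top" or "wrist"; returns a dict with "frame" (400x640x3 uint8, red, green, blue), "depth" (400x640 float32, m along the optical axis (not along the pixel's ray), 0 where there is no reading), "camera_matrix" (3x3 intrinsics, pixels), "R" (3x3) and "t" (3): a world point X has camera coordinates R X + t. Camera axes: x right, y down, z forward; pixel columns grow to the right and rows downward; lengths in m; the calibration is good to about 2 mm. A picture is of the moment at which its call begins.
- ctrl.hand_in(): hands the job in, once; it reports no verdict.
Trained networks look in the newest picture that a camera, given by its name, has taken for a name from the list of things; names that differ only in an ending like _2 or _b are one class to them, and where a whole thing is asked for, a point or a joint stands for the part that bears it (a point fixed in the world has none). Each returns a list of dicts, best first, with "conf" (0 to 1); they miss things now and then, are a little off and sometimes report something else, mostly with a low value. They report only what shows in the picture. A call takes as long as a camera call. They do not tell look-alikes from the thing itself.
- eyes.search_frame(camera, query): "bbox" ([left, top, width, height] in pixels, round what is visible of it).
- eyes.tip_of(camera, query): "point" ([column, row] in pixels: a listed point, or the origin of a listed thing).
The state is a dict: "time_s": time; "joint_pos": joint angles; "joint_vel": joint speeds; "joint_efforts": joint torques, N m; "position": TCP position; "tool_rot": TCP orientation; "ft_force": force on the tool from outside, world axes, zero at the start; "torque": the same for the moment, N m; "finger_gap": finger opening in m.
Only numpy, scipy, OpenCV 4.12 (cv2) and the standard library are available. Lean on these libraries where they do the work, as an engineer would, in place of code of your own. Each camera call takes 0.05 s, during which the arm holds its last target. There are 200 camera calls.

TASK

Close the roller-wash sump: pick up the camlock cap by its knob and push it fully home on the sump's leaning, grooved spout while its two cam arms are still raised. Then swing the cam arms fully down, one after the other, let go, and leave the other things on the counter where they are.

Things in the scene. Friction and masses are not known exactly. Their poses are not given: they have to be found in the camera images.
- sump: roller-wash sump, fixed: a low grey steel box 200 x 240 x 68 mm high (x, y, z), with a pump pot and a switch box (up to 134 mm high) on its rear half (+x). Origin: centre of its underside, on the counter; -x is its front, from which the spout leans out.
- spout_seat (a point): point on the axis of the sump's leaning, grooved aluminium spout (camlock adaptor, fixed), at the face of its 56 mm wide collar, where the cap's mouth comes to rest; 155 mm above the counter, 100 mm in front (-x) of the sump's origin. z points out along the spout, leaning 28 deg from vertical towards the sump's front; y is level.
- spout_nose (a point): tip of the spout, on its axis 44 mm out from the seat. The adaptor beyond the collar is 36 mm in diameter, with a groove 10 to 31 mm from the seat and the nose tapering to 26 mm over the last 6 mm. A stiff rubber valve plug, 16 mm thick, stands 10 mm out of it; the cap must press it 8 mm in (about 8 N; it stays in). Behind the collar a 32 mm pipe 100 mm long leaves room for the arms.
- cap_grip (a point): centre of the knob on top of the loose aluminium camlock cap (0.34 kg with arms, standing mouth down on the counter). Axes are the cap's: z along its axis away from the mouth, +y towards cam arm A, -y towards arm B. The knob is a block 26 mm (x) x 24 mm (y) x 30 mm high, 54 to 84 mm above the mouth; the raised arms flank it in y, so it is gripped across its x faces.
- cap_mouth (a point): centre of the cap's open mouth (its lower rim), on the axis, 69 mm below the knob's centre; same axes as the cap. Home, it lies at the spout's seat. The cap's body is 54 mm in diameter and 54 mm high; its bore is 39 mm wide and 46 mm deep (1.5 mm clearance all round on the spout).
- cam_a (a joint): hinge of the arm on the cap's +y side, rad: 0 = raised (arm points outward and 45 deg up, away from the mouth plane), grows as it swings down, 1.7 = fully down at its stop (outward, 52 deg below); elevation = 0.785 - value. Starts at 0 to 0.25. Stays where left: about 0.1 N m (2 N near the tip) moves it. Its cam lobe then enters the spout's groove.
- cam_a_pivot (a point): pivot of the arm on the cap's +y side: 28 mm from the cap's axis, 22 mm above the mouth. The arm is a straight steel bar 13 mm wide and 8 mm thick, its centre line running from the pivot 66 mm to its tip, with a round end of 20 mm diameter; it swings in the cap's y-z plane.
- cam_a_tip (a point): outer end of the arm on the cap's +y side, 66 mm from its pivot, mid-thickness.
- cam_b (a joint): hinge of the arm on the cap's -y side, rad: 0 = raised (arm points outward and 45 deg up, away from the mouth plane), grows as it swings down, 1.7 = fully down at its stop (outward, 52 deg below); elevation = 0.785 - value. Starts at 0 to 0.25. Stays where left: about 0.1 N m (2 N near the tip) moves it. Its cam lobe then enters the spout's groove.
- cam_b_pivot (a point): pivot of the arm on the cap's -y side: 28 mm from the cap's axis, 22 mm above the mouth. The arm is a straight steel bar 13 mm wide and 8 mm thick, its centre line running from the pivot 66 mm to its tip, with a round end of 20 mm diameter; it swings in the cap's y-z plane.
- cam_b_tip (a point): outer end of the arm on the cap's -y side, 66 mm from its pivot, mid-thickness.
- axle: bystander: steel roller axle with tapered ends, 20 mm thick, 200 mm long, lying along its y axis. Origin: under its middle.
- bumper: bystander: yellow rubber bumper block 75 x 45 x 38 mm. Origin: centre of its underside.
- lug: bystander: small copper grounding lug, 56 x 22 x 12 mm, lying flat along its x axis. Origin: near its middle, on the counter.
- seat_a: bystander: tan phenolic bearing seat, a ring of 68 mm diameter, 22 mm high. Origin: centre of its underside.
- seat_b: bystander: the other tan phenolic bearing seat, same size.
- spanner: bystander: steel spanner 180 mm long lying along its x axis.
- sleeve: bystander: dark steel stepped sleeve, 44 mm diameter, 50 mm high, upright. Origin: centre of its underside.
Not all that is in view belongs to the job. Of the things that look like the part that bears cap_grip, the middle-sized one is meant.

How it is judged:
By the outcome, as a careful person would: the job done as asked, in the order asked, and still so for the second after the job is handed in, with the robot touching nothing.
It also fails if it takes over 64 s, if anything falls off the work surface, if the arm or the gripper's body presses on something with over 40 N, if the wrist force passes 120 N, or if a joint passes its speed limit or range.

## Working session

There is one attempt and no reset: what is moved stays moved. The work goes in short steps, Python scripts to look and compute and a shell command to move; the robot and the scene stay as the last step left them, time stands still between calls to the robot, and variables do not carry over. Pictures are saved under pics/ and viewed, about 8 in all and at most 12, crops included, and the job is handed in when it is done.

```bash
ls; mkdir -p pics; cat > h.py <<'E'
import numpy as np, cv2
from scipy.spatial.transform import Rotation as Ro
from workcell import ctrl, eyes
def save(name,cam,s):
    cv2.imwrite(f'pics/{name}.png',s['frame'][:,:,::-1])
def w(s,p,z=None):
    K=np.array(s['camera_matrix']);R=np.array(s['R']);t=np.array(s['t'])
    u,v=p
    ray=np.linalg.inv(K)@[u,v,1]; c=-R.T@t; d=R.T@ray
    if z is None:
        ui,vi=int(round(u)),int(round(v)); D=s['depth'][max(vi-1,0):vi+2,max(ui-1,0):ui+2]; D=D[D>0]
        if not len(D): return None
        return c+d*np.median(D)
    return c+d*(z-c[2])/d[2]
def proj(s,X):
    K=np.array(s['camera_matrix']);x=np.array(s['R'])@X+np.array(s['t']);x=K@x;return x[:2]/x[2]
E
python3 - <<'E'
from h import *
np.set_printoptions(precision=4,suppress=True)
o=ctrl.observe();print(o['time_s'],o['position'],o['tool_rot'],o['finger_gap'],ctrl.pinch_z)
for cam in ['scene','top']:
    s=eyes.snapshot(cam);save('a_'+cam,cam,s)
    np.savez('pics/'+cam,**s)
    print(cam,'cam pos',-s['R'].T@s['t'])
    for q in ['cap_grip','cap_mouth','spout_nose','spout_seat','cam_a_tip','cam_b_tip','sump']:
        for d in eyes.tip_of(cam,q)[:4]: print(q,d['conf'],np.array(d['point']),w(s,d['point']))
E
```

```text
pics
0.0 [0.2059 0.6155 0.2299] [ 0.1607  0.987  -0.0013 -0.0002] 0.08510347305750057 0.0187
scene cam pos [1.5036 0.0867 1.1014]
cap_grip 0.95 [279.9 207.1] [ 0.5253 -0.2878  0.0754]
cap_grip 0.72 [324.1 190.9] [ 0.3751 -0.1756  0.0429]
cap_grip 0.68 [177.8 162. ] [ 0.439  -0.6915  0.1091]
cap_mouth 0.88 [284.5 219. ] [ 0.536  -0.2702  0.0348]
cap_mouth 0.77 [320.2 202.1] [ 0.3977 -0.1833  0.0071]
cap_mouth 0.57 [181.4 186.5] [ 0.47   -0.6807  0.0229]
spout_nose 0.58 [393.  222.2] [0.6169 0.0814 0.2007]
spout_nose 0.37 [265.6 189.5] [ 0.3911 -0.3899  0.0109]
spout_seat 0.67 [391.  240.1] [0.6564 0.0855 0.1694]
cam_a_tip 0.63 [304.3 208. ] [ 0.437  -0.2307  0.0025]
cam_a_tip 0.57 [303.7 186.7] [ 0.383  -0.2481  0.052 ]
cam_a_tip 0.44 [181.1 145.4] [ 0.3336 -0.7357  0.0967]
cam_b_tip 0.64 [165.2 183.7] [ 0.4516 -0.76    0.0016]
cam_b_tip 0.5 [258.9 201.5] [ 0.5071 -0.3684  0.0632]
cam_b_tip 0.49 [336.9 192.6] [ 0.3298 -0.1381  0.004 ]
sump 0.72 [376.4 299.8] [0.7927 0.0775 0.0702]
top cam pos [ 0.4221 -0.1517  1.6995]
cap_grip 0.66 [498.9 220.8] [ 0.4229 -0.7043  0.1184]
cap_grip 0.56 [355.6 196.7] [ 0.5057 -0.2713  0.0826]
cap_grip 0.55 [328.4 235.5] [ 0.3852 -0.1841  0.0629]
cap_mouth 0.7 [486.9 220.3] [ 0.4251 -0.6817  0.0759]
cap_mouth 0.58 [356.1 194.1] [ 0.5138 -0.273   0.0835]
cap_mouth 0.52 [330.2 238.4] [ 0.3759 -0.1896  0.062 ]
spout_nose 0.97 [231.1 157.2] [0.622  0.1002 0.1982]
spout_seat 0.6 [236.5 152. ] [0.6375 0.0847 0.1952]
cam_a_tip 0.57 [509.7 253.7] [ 0.3152 -0.7761  0.0015]
cam_a_tip 0.54 [332.6 193.7] [ 0.5173 -0.1997  0.0665]
cam_a_tip 0.48 [343.9 235.3] [ 0.3847 -0.2339  0.0484]
cam_b_tip 0.74 [488.8 186. ] [ 0.5308 -0.6818  0.1058]
cam_b_tip 0.73 [367.3 194.8] [ 0.5138 -0.313   0.0322]
cam_b_tip 0.45 [310.1 239.3] [ 0.3738 -0.1258  0.0519]
cam_b_tip 0.39 [380.6 196.4] [ 0.5068 -0.3533  0.0539]
sump 0.38 [367.8 194.8] [ 0.5141 -0.3152  0.0265]
```

```bash
python3 - <<'E'
import cv2,numpy as np
a=cv2.imread('pics/a_scene.png')[110:330,140:480];b=cv2.imread('pics/a_top.png')[100:300,200:540]
a=cv2.resize(a,None,fx=1.4,fy=1.4);b=cv2.resize(b,None,fx=1.4,fy=1.4)
im=np.vstack([a,b]);print(im.shape);cv2.imwrite('pics/v1.png',im)
E
```

```text
(588, 476, 3)
```

View pics/v1.png

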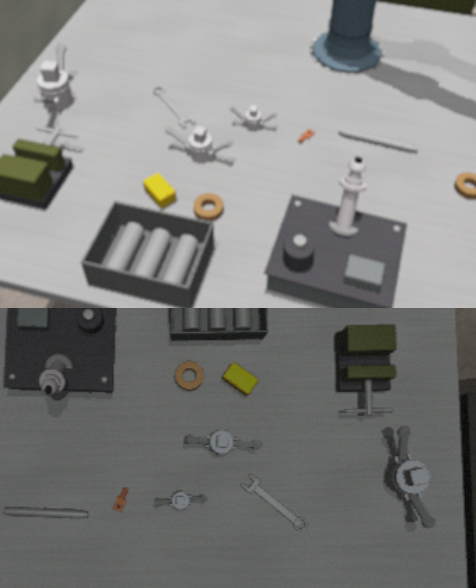

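Three caps are in view. The middle-sized one is at about (0.51,-0.27): in the view, the scene crop at (200,140) and the top crop at (222,440). The sump is at the scene crop (340,240). Next I'll fit the geometry from depth.

```bash
cat >> h.py <<'E'
def cloud(s):
    D=s['depth'];v,u=np.nonzero(D>0);d=D[v,u]
    K=s['camera_matrix'];c=np.stack([(u-K[0,2])/K[0,0]*d,(v-K[1,2])/K[1,1]*d,d],1)
    return (c-s['t'])@s['R']
E
python3 - <<'E'
from h import *
np.set_printoptions(precision=4,suppress=True)
for cam in ['top','scene']:
    s=np.load(f'pics/{cam}.npz');P=cloud(s);print(cam)
    m=(abs(P[:,0]-.77)<.18)&(abs(P[:,1]-.08)<.2)
    Q=P[m]
    b=Q[(abs(Q[:,2]-.068)<.006)]
    r=cv2.minAreaRect((b[:,:2]*1000).astype(np.float32));print('box',len(b),r)
    for lo in np.arange(.09,.215,.0125):
        q=Q[(Q[:,2]>lo)&(Q[:,2]<lo+.0125)&(Q[:,0]<.72)]
        if len(q)>3: print(lo,len(q),q.mean(0),q.min(0),q.max(0))
    m=(abs(P[:,0]-.515)<.05)&(abs(P[:,1]+.275)<.11)&(P[:,2]>.012)
    Q=P[m];k=Q[Q[:,2]>.075];print('knob',len(k),k.mean(0),k.min(0),k.max(0))
    a=Q[np.hypot(*(Q[:,:2]-k[:,:2].mean(0)).T)>.04]
    if len(a):
      c=np.cov(a[:,:2].T);e,V=np.linalg.eigh(c);print('arm dir',V[:,1],np.degrees(np.arctan2(V[1,1],V[0,1])),a.mean(0))
      for sgn in (1,-1):
        q=a[np.sign(a[:,1]-k[:,1].mean())==sgn];print(sgn,q[np.argsort(q[:,1]*sgn)[-8:]].mean(0),len(q),q[:,2].max())
E
```

```text
top
box 3417 ((743.3223876953125, 86.70610046386719), (250.6647491455078, 211.39646911621094), 86.97000885009766)
0.09 18 [0.687  0.0855 0.0974] [0.6741 0.0732 0.0903] [0.7128 0.1017 0.1025]
0.1025 12 [0.6823 0.0847 0.1092] [0.674  0.077  0.1031] [0.6882 0.0967 0.1145]
0.11499999999999999 10 [0.6753 0.0838 0.1211] [0.6672 0.0737 0.1163] [0.6799 0.0982 0.1257]
0.13999999999999999 20 [0.6341 0.084  0.1478] [0.6236 0.0657 0.1402] [0.6472 0.1185 0.1522]
0.15249999999999997 92 [0.654  0.0874 0.1599] [0.6303 0.0646 0.1525] [0.6696 0.1169 0.1649]
0.16499999999999998 46 [0.6525 0.0873 0.1684] [0.6133 0.0696 0.165 ] [0.6686 0.1088 0.1755]
0.1775 28 [0.6257 0.0888 0.1858] [0.6117 0.0753 0.1782] [0.652  0.1085 0.1895]
0.18999999999999997 75 [0.6277 0.0915 0.1958] [0.6113 0.0751 0.1901] [0.6415 0.1075 0.2022]
0.20249999999999996 12 [0.6223 0.0903 0.2049] [0.6129 0.085  0.2025] [0.6365 0.0968 0.2112]
knob 64 [ 0.5127 -0.2775  0.0824] [ 0.4983 -0.2921  0.0754] [ 0.5238 -0.2039  0.0911]
arm dir [0.0842 0.9965] 85.17162314932882 [ 0.5111 -0.2915  0.0519]
1 [ 0.5189 -0.2018  0.0688] 55 0.076801221016
[... 589 characters left out ...]
.15249999999999997 71 [0.6534 0.0874 0.1603] [0.6287 0.0603 0.1526] [0.6708 0.1146 0.165 ]
0.16499999999999998 108 [0.6547 0.088  0.1695] [0.6359 0.067  0.165 ] [0.6739 0.1063 0.1768]
0.1775 30 [0.6408 0.0871 0.1825] [0.628  0.0709 0.1778] [0.6571 0.098  0.1881]
0.18999999999999997 77 [0.6326 0.0887 0.1971] [0.612  0.0726 0.1904] [0.6454 0.1049 0.2023]
0.20249999999999996 20 [0.6269 0.088  0.2051] [0.614  0.0814 0.2028] [0.643  0.0953 0.2097]
knob 63 [ 0.5166 -0.2801  0.0838] [ 0.4978 -0.2947  0.0751] [ 0.5293 -0.2064  0.0905]
arm dir [0.1028 0.9947] 84.100948371615 [ 0.5133 -0.3012  0.0535]
1 [ 0.521  -0.206   0.0723] 43 0.0765600441020182
-1 [ 0.5066 -0.3693  0.062 ] 76 0.06495585827921484
```

```bash
python3 -m creep '[[85,0,0,0,0,0,0.15],[85,0,0,0,0,0,0.15],[85,0,0,0,0,0,0.15],[85,0,0,-15,0,0,0.15],[85,0,0,-15,0,0,0.15]]'
```

```text
time_s: 1.3
position: [0.2056, 0.6145, 0.2589]
tool_rot: [0.514, 0.858, -0.003, 0.001]
ft_force: [-0.4, 0.5, 0.4]
finger_gap: 0.0854
```

```bash
python3 -m creep '[[85,0,0,0,0,0,0.148],[85,0,0,-20,0,0,0.148],[85,0,0,-20,0,0,0.148],[85,0,0,-20,0,0,0.148]]' >/dev/null
python3 -m creep '[[85,-41,23,-5,0,0,0],[85,-41,23,-5,0,0,0],[85,-41,23,-5,0,0,0],[85,-41,23,-5,0,0,0],[85,-41,23,-5,0,0,0]]'
python3 -m creep '[[85,-41,23,-5,0,0,0],[85,-41,23,-5,0,0,0],[85,-41,23,-5,0,0,0],[85,-41,23,-5,0,0,0],[85,-41,23,-5,0,0,0]]'
python3 -m creep '[[85,-41,23,-5,0,0,0],[85,-41,23,-5,0,0,0],[85,0,0,0,0,0,0]]'
python3 - <<'E'
from h import *
np.set_printoptions(precision=4,suppress=True)
o=ctrl.observe();print(o['joint_pos'])
s=eyes.snapshot('wrist');save('w1','wrist',s);np.savez('pics/w1',**s)
R=Ro.from_quat(o['tool_rot']).as_matrix()
print('cam',-s['R'].T@s['t'],s['R'])
for q in ['spout_nose','spout_seat']:
    for d in eyes.tip_of('wrist',q)[:2]: print(q,d['conf'],d['point'],w(s,d['point']))
for X in [(.6227,.091,.194),(.6434,.0897,.155)]: print(proj(s,np.array(X)))
E
```

```text
time_s: 2.2
position: [0.2945, 0.401, 0.3481]
tool_rot: [0.739, 0.673, -0.001, -0.001]
ft_force: [0.9, 0.6, 0.8]
finger_gap: 0.0851
time_s: 2.7
position: [0.3929, 0.1761, 0.3746]
tool_rot: [0.739, 0.674, 0.002, -0.003]
ft_force: [1.0, 0.7, -0.4]
finger_gap: 0.0852
time_s: 3.0
position: [0.4352, 0.0776, 0.3863]
tool_rot: [0.744, 0.668, 0.005, -0.003]
ft_force: [-0.2, -0.2, 1.4]
finger_gap: 0.085
[-1.1263 -0.242   0.7362  1.8812  0.154   1.4348 -0.532 ]
cam [0.4424 0.1513 0.5288] [[ 0.9942 -0.1075  0.0036]
 [-0.104  -0.9519  0.2881]
 [-0.0276 -0.2868 -0.9576]]
spout_nose 0.76 [493.1, 143.6] [0.6179 0.0924 0.2012]
spout_seat 0.84 [494.5, 135.7] [0.6231 0.0993 0.1934]
[494.0145 143.5751]
[494.0074 138.8224]
```

View pics/w1.png

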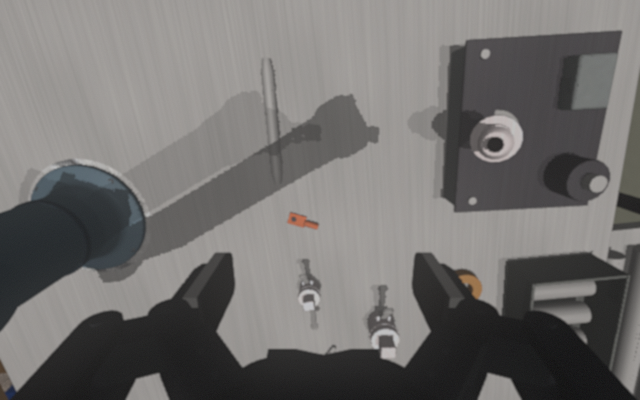

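Picture 2: the spout tip is at (494,144), and my prediction from the sump fit is (494,143.6), so they agree. Moving over the middle cap, seen near (383,330).

```bash

python3 -m creep '[[85,-43,14.5,14,0,0,0],[85,-43,14.5,14,0,0,0],[85,-43,14.5,14,0,0,0],[85,-43,14.5,14,0,0,0],[85,-43,14.5,14,0,0,0]]' >/dev/null
python3 -m creep '[[85,-43,14.5,14,0,0,0],[85,-43,14.5,14,0,0,0],[85,-43,14.5,14,0,0,0],[85,0,0,0,0,0,0]]'
cat > capfit.py <<'E'
from h import *
np.set_printoptions(precision=4,suppress=True)
import sys
o=ctrl.observe()
s=eyes.snapshot('wrist');save(sys.argv[1],'wrist',s);np.savez('pics/'+sys.argv[1],**s)
P=cloud(s);m=(abs(P[:,0]-.515)<.06)&(abs(P[:,1]+.28)<.12)&(P[:,2]>.015)&(P[:,2]<.1)
Q=P[m];k=Q[(Q[:,2]>.077)&(np.hypot(Q[:,0]-.513,Q[:,1]+.279)<.03)]
print('knob',len(k),k.mean(0),k.min(0),k.max(0),cv2.minAreaRect((k[:,:2]*1000).astype(np.float32)))
a=Q[np.hypot(*(Q[:,:2]-k[:,:2].mean(0)).T)>.04]
c=np.cov(a[:,:2].T);e,V=np.linalg.eigh(c);print('arm dir',np.degrees(np.arctan2(V[1,1],V[0,1]))%180,a.mean(0))
for q in ['cap_grip','cam_a_tip','cam_b_tip']:
    for d in eyes.tip_of('wrist',q)[:3]: print(q,d['conf'],d['point'],w(s,d['point']))
print(proj(s,np.array([.513,-.279,.069])),o['position'])
E
python3 capfit.py w2
python3 - <<'E'
from h import *
P=cloud(np.load('pics/w1.npz'));m=(abs(P[:,0]-.77)<.18)&(abs(P[:,1]-.08)<.2)&(abs(P[:,2]-.068)<.006)
print(cv2.minAreaRect((P[m][:,:2]*1000).astype(np.float32)))
E
```

```text
time_s: 4.05
position: [0.5219, -0.2298, 0.2665]
tool_rot: [0.724, 0.69, 0.003, -0.009]
ft_force: [-1.7, -0.1, 0.4]
finger_gap: 0.0849
knob 477 [ 0.5134 -0.281   0.0828] [ 0.5001 -0.2953  0.0771] [ 0.5262 -0.2697  0.085 ] ((513.2719116210938, -282.4273681640625), (24.648073196411133, 25.12310028076172), 86.74529266357422)
arm dir 84.8802595203891 [ 0.5126 -0.2883  0.0536]
cap_grip 0.62 [319.8, 218.4] [ 0.5145 -0.2775  0.0834]
cap_grip 0.62 [200.1, 138.8] [ 0.3848 -0.1852  0.0613]
cam_a_tip 0.79 [212.5, 186.5] [ 0.3876 -0.2423  0.054 ]
cam_a_tip 0.21 [322.3, 185.0] [ 0.5179 -0.253   0.0281]
cam_b_tip 0.97 [317.6, 275.8] [ 0.5069 -0.3643  0.0596]
cam_b_tip 0.86 [189.8, 89.0] [ 0.3789 -0.1319  0.0532]
[318.8381 215.3506] [ 0.5219 -0.2298  0.2665]
((743.7406616210938, 83.87191009521484), (250.2917938232422, 211.77244567871094), 87.08101654052734)
```

View pics/w2.png

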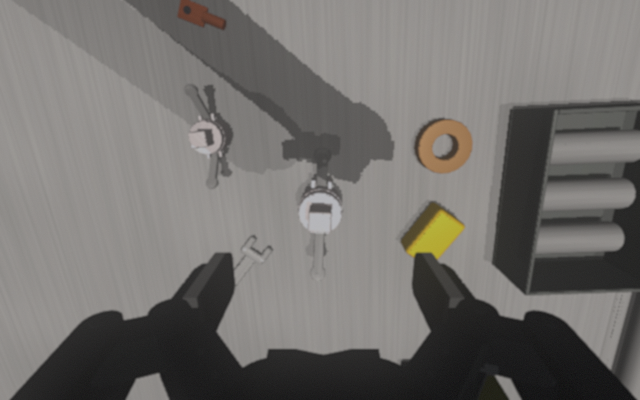

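Picture 3: knob at (320,217), arms running along ±y, and both jaw sides clear; the bumper at (433,230) is lower than the fingertips will be. Computing the descent.

```bash
cat >> h.py <<'E'
def goal(pos,yaw_deg,tilt_deg):
    # tool y = horizontal heading yaw tilted up by tilt; tool z = down, leaning to heading
    a=np.radians(yaw_deg);t=np.radians(tilt_deg);h=np.array([np.cos(a),np.sin(a),0]);k=np.array([0,0,1.])
    y=np.cos(t)*h+np.sin(t)*k; z=np.sin(t)*h-np.cos(t)*k; x=np.cross(y,z)
    R=np.stack([x,y,z],1);return np.array(pos),R
def delta(pos,R):
    o=ctrl.observe();R0=Ro.from_quat(o['tool_rot']).as_matrix()
    print('t',round(o['time_s'],2),'shift mm',np.round(R0.T@(pos-np.array(o['position']))*1e3,1),'rot',np.round(Ro.from_matrix(R0.T@R).as_rotvec(),4),'F',np.round(o['ft_force'],1),'gap',round(o['finger_gap'],4))
E
python3 -c "
from h import *
delta(*goal([.5133,-.281,.12],-5,0))"
```

```text
t 4.25 shift mm [-66.4 -10.8 148. ] rot [-0.0024 -0.0247  0.0572] F [-0.2 -0.7  0.9] gap 0.0851
```

```bash

python3 -m creep '[[60,-13,-2,29,0,-0.005,0.012],[60,-13,-2,29,0,-0.005,0.012],[60,-13,-2,29,0,-0.005,0.012],[60,-13,-2,29,0,-0.005,0.012],[60,0,0,0,0,0,0]]'
python3 -c "
from h import *
delta(*goal([.5133,-.281,.12],-5,0))"
```

```text
time_s: 4.75
position: [0.5282, -0.2488, 0.1536]
tool_rot: [0.722, 0.691, 0.009, -0.001]
ft_force: [-0.7, -0.2, -0.3]
finger_gap: 0.0599
t 4.75 shift mm [-33.3 -13.8  32.9] rot [ 0.011  -0.0152  0.0432] F [-0.7 -0.2 -0.3] gap 0.0599
```

```bash

python3 -m creep '[[60,-14,-6,15,0.004,-0.006,0.018],[60,-14,-6,14,0.004,-0.006,0.018],[60,-8,-4,4,0.004,-0.006,0.014],[60,0,0,0,0,0,0]]' >/dev/null
python3 -c "
from h import *
delta(*goal([.5133,-.281,.12],-5,0))"
```

```text
t 5.15 shift mm [-6.8 -4.4  3.8] rot [ 0.0079 -0.0017  0.0093] F [ 0.1  0.6 -0.2] gap 0.0598
```

```bash

python3 -m creep '[[60,-6,-4,14,0.006,0,0.008],[60,-2,-1,14,0.004,0,0.002],[60,0,0,10,0,0,0],[60,0,0,0,0,0,0]]' >/dev/null
python3 -c "
from h import *
delta(*goal([.5133,-.281,.058],-5,0))"
python3 capfit.py w3
```

```text
t 5.55 shift mm [ 0.2 -1.8 26.8] rot [ 0.0013 -0.0024  0.0014] F [-0.   0.3  0.2] gap 0.06
knob 2393 [ 0.5112 -0.2801  0.0837] [ 0.4839 -0.2947  0.077 ] [ 0.527  -0.2684  0.1   ] ((505.0639953613281, -280.9769287109375), (24.355466842651367, 42.67021179199219), 84.97239685058594)
arm dir 84.80512137588543 [ 0.5145 -0.2751  0.0558]
cap_grip 0.95 [319.7, 241.3] [ 0.5139 -0.2739  0.0836]
cap_grip 0.68 [59.7, 85.5] [ 0.3893 -0.1873  0.0602]
cam_a_tip 0.84 [321.3, 104.1] [ 0.5205 -0.2076  0.0695]
cam_a_tip 0.61 [95.5, 182.3] [ 0.3861 -0.2398  0.0528]
cam_b_tip 0.76 [319.6, 348.4] [ 0.5056 -0.3635  0.0595]
cam_b_tip 0.6 [321.4, 102.1] [ 0.5206 -0.2067  0.0708]
[319.1579 238.4321] [ 0.5151 -0.2814  0.0848]
```

```bash

python3 -m creep '[[60,0,-1.8,13,0,0,0],[60,0,0,10,0,0,0],[60,0,0,3,0,0,0],[60,0,0,0,0,0,0]]'
python3 -c "
from h import *
delta(*goal([.5133,-.281,.058],-5,0))"
```

```text
time_s: 6.15
position: [0.5153, -0.2823, 0.0594]
tool_rot: [0.737, 0.676, 0.002, 0.002]
ft_force: [-0.3, -0.5, 0.2]
finger_gap: 0.0602
t 6.15 shift mm [ 1.1 -2.1  1.4] rot [ 0.0065 -0.0008  0.0018] F [-0.3 -0.5  0.2] gap 0.0602
```

```bash

python3 -m creep '[[40,0,-1.5,0.5,0.006,0,0],[20,0,0,0,0,0,0],[15,0,0,0,0,0,0],[15,0,0,0,0,0,0]]' 80
python3 -m creep '[[15,0,0,0,0,0,0],[15,0,0,-15,0,0,0],[15,0,0,-30,0,0,0],[15,0,0,-40,0,0,0],[15,0,0,-40,0,0,0]]'
python3 -c "
from h import *
delta(*goal([.5133,-.281,.058],-5,0))"
```

```text
time_s: 6.55
position: [0.514, -0.2825, 0.0591]
tool_rot: [0.737, 0.676, 0.0, 0.0]
ft_force: [-0.0, -0.5, -3.2]
finger_gap: 0.0247
time_s: 7.05
position: [0.5077, -0.278, 0.1816]
tool_rot: [0.737, 0.676, -0.003, -0.009]
ft_force: [1.1, -0.7, -3.5]
finger_gap: 0.0244
t 7.05 shift mm [ -3.4   8.  123.4] rot [-0.018  -0.0071  0.0011] F [ 1.1 -0.7 -3.5] gap 0.0244
```

```bash

python3 -m creep '[[15,25,1,-40,0,0,0],[15,25,1,-40,0,0,0],[15,35,1,-30,0,0,0],[15,38,1,-20,0,0,0],[15,38,1,-10,0,0,0]]' >/dev/null
python3 -m creep '[[15,38,0,0,0,0,0],[15,38,0,0,0,0,0],[15,38,0,0,0,0,0],[15,30,0,0,0,0,0],[15,10,0,0,0,0,0]]'
python3 -c "
from h import *
p=np.radians(-2.9);n=np.array([-np.sin(np.radians(28))*np.cos(p),-np.sin(np.radians(28))*np.sin(p),np.cos(np.radians(28))])
S=np.array([.6436,.0891,.155])
delta(*goal(S+n*(.0591+.14),-2.9,28))"
```

```text
time_s: 8.05
position: [0.5409, 0.0353, 0.3396]
tool_rot: [0.744, 0.668, 0.003, -0.01]
ft_force: [-0.2, -0.4, -2.5]
finger_gap: 0.0246
t 8.05 shift mm [59.   3.1  9.8] rot [-0.4996 -0.0036 -0.0601] F [-0.2 -0.4 -2.5] gap 0.0246
```

```bash

python3 -m creep '[[15,15,0,0,-0.1,0,-0.012],[15,15,0,0,-0.1,0,-0.012],[15,15,0,0,-0.1,0,-0.012],[15,12,0,0,-0.1,0,-0.012],[15,2,0,0,-0.1,0,-0.012]]'
cat > sp.py <<'E'
from h import *
import sys
np.set_printoptions(precision=4,suppress=True)
p=np.radians(-2.9);t=np.radians(28);n=np.array([-np.sin(t)*np.cos(p),-np.sin(t)*np.sin(p),np.cos(t)])
S=np.array([.6436,.0891,.155])
def to(h,L=.0591): delta(*goal(S+n*(L+h),-2.9,28))
def mouth(L=.0591):
    o=ctrl.observe();R=Ro.from_quat(o['tool_rot']).as_matrix();m=np.array(o['position'])+R[:,2]*L
    r=m-S;print('height over seat mm',r@n*1e3)
E
python3 -c "
from sp import *
to(.14)"
```

```text
time_s: 8.55
position: [0.5386, 0.065, 0.3316]
tool_rot: [0.722, 0.668, 0.116, 0.138]
ft_force: [0.5, -0.5, -4.9]
finger_gap: 0.0246
t 8.55 shift mm [29.7  8.6  3.6] rot [-0.1269  0.0276 -0.0193] F [ 0.5 -0.5 -4.9] gap 0.0246
```

```bash

python3 -m creep '[[15,12,4,1,-0.06,0.01,-0.01],[15,12,4,1,-0.05,0.01,-0.01],[15,5,0,1,-0.015,0.007,0],[15,0,0,0,0,0,0]]' >/dev/null
python3 - <<'E'
from sp import *
to(.14);mouth()
s=eyes.snapshot('wrist');save('w4','wrist',s);np.savez('pics/w4',**s)
q=eyes.snapshot('scene');save('s4','scene',q);np.savez('pics/s4',**q)
for cam,ss in (('wrist',s),('scene',q)):
  for k in ['cap_grip','cap_mouth','spout_nose','spout_seat','cam_a_tip','cam_b_tip']:
    for d in eyes.tip_of(cam,k)[:2]: print(cam,k,d['conf'],d['point'],w(ss,d['point']))
a=cv2.resize(q['frame'][120:300,270:470][:,:,::-1],None,fx=2.5,fy=2.5);b=s['frame'][:,:,::-1]
cv2.imwrite('pics/v4.png',a);
E
```

```text
t 8.95 shift mm [ 9.3  8.3 -2.1] rot [-0.0111  0.0013 -0.0083] F [-0.3 -1.5 -3.8] gap 0.0242
height over seat mm 138.03133518326592
wrist cap_grip 0.56 [114.0, 270.8] [ 0.3905 -0.0443  0.0046]
wrist spout_nose 0.74 [333.1, 167.2] [0.5594 0.1257 0.3094]
wrist spout_seat 0.83 [328.5, 162.2] [0.5553 0.1295 0.3121]
wrist cam_a_tip 0.81 [323.2, 95.5] [0.5414 0.1627 0.3367]
scene cap_grip 0.69 [402.7, 170.1] [0.5605 0.0806 0.3446]
scene cap_grip 0.62 [176.5, 161.0] [ 0.4375 -0.6968  0.1112]
scene cap_mouth 0.86 [179.5, 182.8] [ 0.4666 -0.6869  0.0362]
scene cap_mouth 0.7 [397.6, 192.5] [0.5914 0.0786 0.2904]
scene spout_nose 0.79 [392.0, 225.4] [0.6274 0.0804 0.1981]
scene spout_seat 0.81 [391.2, 239.5] [0.6557 0.0857 0.1713]
scene spout_seat 0.7 [389.4, 180.8] [0.568  0.0509 0.3061]
scene cam_a_tip 0.64 [430.0, 175.8] [0.5517 0.154  0.3345]
scene cam_a_tip 0.64 [181.9, 143.6] [ 0.3284 -0.7341  0.1016]
scene cam_b_tip 0.73 [376.2, 300.7] [0.7956 0.0775 0.07  ]
scene cam_b_tip 0.47 [168.2, 183.3] [ 0.4504 -0.7476  0.0055]
```

View pics/w4.png

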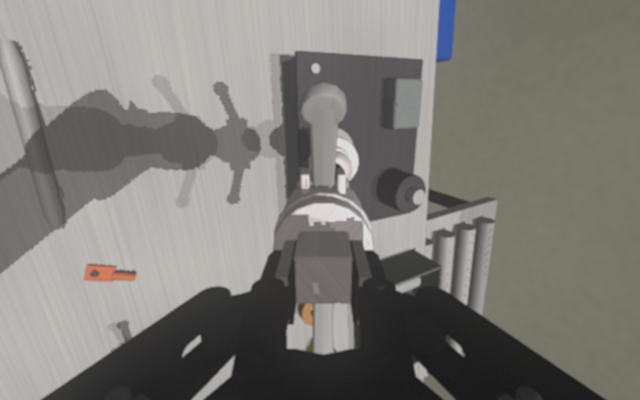

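View pics/v4.png

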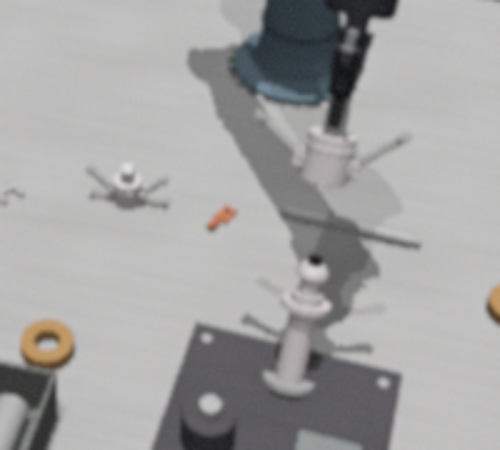

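Pictures 4 and 5: the cap is held upright in the tool and its arms are raised. The spout is ahead at (345,155) in the wrist view and (313,270) in the scene crop. Next I'll check how far off-centre the cap sits in the grip.

```bash
python3 - <<'E'
from sp import *
s=np.load('pics/w4.npz');o=ctrl.observe();R=Ro.from_quat(o['tool_rot']).as_matrix()
D=np.array(s['depth']).copy();M=np.zeros_like(D);M[150:350,260:390]=D[150:350,260:390];
P=(cloud(dict(depth=M,camera_matrix=s['camera_matrix'],R=s['R'],t=s['t']))-o['position'])@R*1e3
for lo in range(-32,60,4):
    q=P[(P[:,2]>lo)&(P[:,2]<lo+4)&(abs(P[:,:2])<45).all(1)]
    if len(q)>5: print(lo,len(q),'x',np.percentile(q[:,0],[1,50,99]),'y',np.percentile(q[:,1],[1,50,99]))
q=P[(P[:,2]>-2)&(P[:,2]<18)&(np.hypot(P[:,0],P[:,1])<40)&(P[:,0]>5)]
from scipy.optimize import least_squares
f=least_squares(lambda a:np.hypot(q[:,0]-a[0],q[:,1]-a[1])-27,[0,0],loss='soft_l1')
print(f.x,len(q))
E
```

```text
-32 321 x [-13.2962   7.5793   8.8128] y [-27.7276   9.8854  23.1802]
-28 688 x [-11.6055   3.8851   8.8553] y [-27.685   -3.0375  22.9662]
-24 2764 x [-13.2385   1.2304  10.1463] y [-25.1639  -2.1543  20.7058]
-20 467 x [ 3.5541  8.7783 10.4004] y [-27.7995  -3.0033  23.0572]
-16 442 x [ 3.3905  8.5376 10.3413] y [-27.9278  -2.5933  22.8133]
-12 397 x [ 3.5118  9.1684 10.2895] y [-27.6371  -2.1509  23.0171]
-8 338 x [ 3.4849  9.4333 10.2325] y [-26.6193  -1.6822  21.9113]
-4 199 x [ 7.4864  9.7229 10.3083] y [-20.3633  -2.6629  15.3984]
0 155 x [ 8.3586  9.675  10.34  ] y [-15.      -2.1819   9.9323]
4 2540 x [-0.8276 12.8991 23.6827] y [-27.5987  -2.6973  22.4528]
8 294 x [-0.1895 21.2034 24.5418] y [-28.023   -2.1696  23.171 ]
12 213 x [ 7.5387 22.4123 44.9772] y [-26.8079  -1.6565  20.7425]
16 591 x [ 3.5825 23.2793 44.3792] y [-29.3223  -2.7326  23.5325]
20 339 x [ 2.225  25.4533 40.8156] y [-29.3712  -2.1739  24.341 ]
24 143 x [23.4739 33.575  37.2705] y [-13.2297  -2.7306   3.9473]
28 539 x [19.9784 28.1808 33.6374] y [-16.561   -2.7953  10.461 ]
32 230 x [15.0049 25.096  33.702 ] y [-23.018   -1.6439  17.3878]
36 141 x [12.3471 27.2181 33.8309] y [-23.8754   4.2856  18.7366]
40 61 x [ 9.6251 19.1939 33.7935] y [-26.3636 -10.7675  20.5324]
44 50 x [ 7.7638 18.0843 33.5927] y [-27.5402  -2.5715  21.6797]
48 30 x [ 6.6066 16.1103 19.1949] y [-27.5572  -2.6339  22.5291]
52 23 x [ 7.9339 15.6251 18.4452] y [-27.4212 -20.0253  21.5119]
56 14 x [ 9.5961 15.6747 17.7802] y [-26.4823  14.9711  20.4449]
[-8.2675 -2.7099] 3048
```

```bash
python3 - <<'E'
from sp import *
from scipy.optimize import least_squares
o=ctrl.observe();R=Ro.from_quat(o['tool_rot']).as_matrix()
def fit(P,r,lo,hi,lim):
    q=P[(P[:,2]>lo)&(P[:,2]<hi)&(np.hypot(P[:,0],P[:,1])<lim)]
    f=least_squares(lambda a:np.hypot(q[:,0]-a[0],q[:,1]-a[1])-r,[0,0],loss='soft_l1',f_scale=1.)
    return f.x,len(q),np.sqrt(np.median(f.fun**2)),np.percentile(q[:,0],[1,99])
C=cloud(np.load('pics/s4.npz'))
print('cap in tool frame',fit((C-o['position'])@R*1e3,27,34,54,36),fit((C-o['position'])@R*1e3,27,20,56,36))
_,Rg=goal(S,-2.9,28)
for nm in ['s4','scene','top','w1']:
    P=(cloud(np.load(f'pics/{nm}.npz'))-S)@Rg*1e3; P[:,2]*=-1
    print(nm,'collar/nose/pipe (goal-tool axes)')
    for r,lo,hi,lim in [(18,31,38,26),(18,1,9,26),(16,-50,-15,24)]:
        try: print(fit(P,r,lo,hi,lim))
        except Exception as e: print('none')
E
```

```text
cap in tool frame (array([-4.4371, -1.9123]), 157, np.float64(1.3969048758779081), array([-33.6729,  29.2776])) (array([-4.0247, -1.9375]), 300, np.float64(1.4728408929363168), array([-33.693 ,  32.5346]))
s4 collar/nose/pipe (goal-tool axes)
(array([-0.7618,  0.2911]), 18, np.float64(1.4434317653353492), array([-18.3698,  14.9274]))
(array([-0.5016,  0.9844]), 61, np.float64(2.635943635660972), array([-24.359,  24.177]))
(array([-1.3405,  0.4681]), 130, np.float64(1.1500072960243453), array([-17.0394,  14.1877]))
scene collar/nose/pipe (goal-tool axes)
(array([-1.0382,  0.6406]), 18, np.float64(0.8990375247647694), array([-18.3339,  15.2835]))
(array([-0.5585,  0.7008]), 62, np.float64(1.985579942542202), array([-22.9721,  24.176 ]))
(array([-1.0309,  0.4448]), 132, np.float64(0.9828144337345758), array([-16.8128,  14.173 ]))
top collar/nose/pipe (goal-tool axes)
(array([ 3.1828, -1.7434]), 31, np.float64(1.1622097361657104), array([-14.6067,  18.3404]))
(array([-1.2698, -1.0286]), 48, np.float64(2.948290051420713), array([-24.3837,  18.7392]))
(array([2.8019, 0.0833]), 10, np.float64(0.4870647581542505), array([-13.9866,  10.2887]))
w1 collar/nose/pipe (goal-tool axes)
(array([-0.1168,  0.1669]), 98, np.float64(0.6534397172994759), array([-17.2618,  17.7072]))
(array([-0.2115,  1.0821]), 43, np.float64(0.6524977909707523), array([-24.1282,  23.3064]))
none
  return _methods._mean(a, axis=axis, dtype=dtype,
  ret = ret.dtype.type(ret / rcount)
```

```bash
python3 -c "
from sp import *
to(.14)"
python3 -m creep '[[15,9,8,10,-0.011,0,-0.008],[15,0,0,18,0,0,0],[15,0,0,18,0,0,0],[15,0,0,0,0,0,0],[15,0,0,0,0,0,0]]' >/dev/null
cat > rel.py <<'E'
from sp import *
from scipy.optimize import least_squares
def fit(P,r,lo,hi,lim,xm=99):
    q=P[(P[:,2]>lo)&(P[:,2]<hi)&(np.hypot(P[:,0],P[:,1])<lim)&(abs(P[:,0])<xm)]
    if len(q)<5: return 'none'
    f=least_squares(lambda a:np.hypot(q[:,0]-a[0],q[:,1]-a[1])-r,[0,0],loss='soft_l1',f_scale=1.)
    return f.x,len(q),np.sqrt(np.median(f.fun**2))
_,Rg=goal(S,-2.9,28)
for cam in ['scene','wrist']:
    o=ctrl.observe();s=eyes.snapshot(cam);o2=ctrl.observe();print(cam,'drift mm',(np.array(o2['position'])-o['position'])*1e3)
    np.savez('pics/'+sys.argv[1]+cam,**s);save(sys.argv[1]+cam,cam,s)
    R=Ro.from_quat(o['tool_rot']).as_matrix();C=cloud(s);P=(C-o['position'])@R*1e3
    if cam=='scene': print('cap',fit(P,27,12,56,32,24))
    else:
        k=P[(P[:,2]>-28)&(P[:,2]<-22)&(abs(P[:,0])<20)&(abs(P[:,1])<11)];print('knob top x',np.percentile(k[:,0],[2,98]),len(k))
        f=P[(P[:,2]>-45)&(P[:,2]<-5)&(abs(P[:,0])<20)&(abs(P[:,1])<35)];print('fingers y',np.percentile(f[:,1],[1,99]))
        print('body',fit(P,27,8,20,32,24))
    G=(C-S)@Rg*1e3;G[:,2]*=-1
    print('spout nose,pipe',fit(G,18,31,38,26),fit(G,16,-50,-15,24))
to(.08);mouth()
E
python3 rel.py r1
```

```text
t 9.65 shift mm [ 7.2  6.7 -1.1] rot [-0.0075 -0.0005 -0.0061] F [-0.2  0.6 -3.2] gap 0.0248
scene drift mm [-0.2002  0.1488 -0.0408]
cap (array([-1.614 , -0.3963]), 282, np.float64(1.198656275615537))
spout nose,pipe (array([-1.2756,  0.2461]), 20, np.float64(0.9613125150146283)) (array([-1.5028,  0.4279]), 131, np.float64(0.9228983279889711))
wrist drift mm [0.1232 0.147  0.3013]
knob top x [-10.6539  11.9479] 2434
fingers y [-29.8346  28.1551]
body (array([-0.0212, -1.009 ]), 460, np.float64(0.38564916871238225))
spout nose,pipe none none
t 10.25 shift mm [-3.6 -2.9 13. ] rot [ 0.0063 -0.0035  0.0033] F [-0.5  0.  -2.9] gap 0.0245
height over seat mm 93.0748437210478
```

```bash

python3 -m creep '[[15,-2.5,-1.5,5,0.006,-0.003,0.003],[15,0,0,8,0,0,0],[15,0,0,8,0,0,0],[15,0,0,0,0,0,0],[15,0,0,0,0,0,0]]' >/dev/null
python3 -c "
from sp import *
to(.06);mouth()"
```

```text
t 10.75 shift mm [-1.6 -2.6 12. ] rot [ 0.0021 -0.004  -0.001 ] F [ 0.3 -1.  -3.2] gap 0.0245
height over seat mm 72.05404864988945
```

```bash

python3 -m creep '[[15,-1.5,-1.8,5,0.002,-0.004,0],[15,0,0,5,0,0,0],[15,0,0,4,0,0,0],[15,0,0,0,0,0,0],[15,0,0,0,0,0,0]]' >/dev/null
python3 -c "
from sp import *
to(.05);mouth()"
```

```text
t 11.25 shift mm [-0.4 -0.8  7.2] rot [ 0.0005 -0.0002 -0.0003] F [-0.1 -0.6 -3. ] gap 0.0245
height over seat mm 57.16763523820088
```

```bash

for i in 1 2 3; do python3 -m creep '[[15,0,0,4,0,0,0],[15,0,0,4,0,0,0],[15,0,0,0,0,0,0]]' >/dev/null
python3 -c "
from sp import *
to(.0);mouth()"; done
```

```text
t 11.55 shift mm [-1.  -1.1 48.9] rot [ 0.001  -0.0013  0.0003] F [ 0.6 -0.  -3. ] gap 0.0248
height over seat mm 48.86579211813848
t 11.85 shift mm [-1.4 -1.4 40.8] rot [ 0.0014 -0.0017  0.001 ] F [-0.1  0.  -2.7] gap 0.0249
height over seat mm 40.78254799298138
t 12.15 shift mm [-1.3 -1.4 32.9] rot [ 0.0008 -0.0012  0.0015] F [-0.3 -0.6 -3.5] gap 0.0246
height over seat mm 32.947938278752176
```

```bash

for i in 1 2; do python3 -m creep '[[15,-0.3,-0.3,4,0,0,0],[15,-0.2,-0.2,4,0,0,0],[15,0,0,2,0,0,0],[15,0,0,0,0,0,0]]' >/dev/null
python3 -c "
from sp import *
to(.0);mouth()"; done
```

```text
t 12.55 shift mm [-1.4 -1.4 23.6] rot [ 0.0011 -0.0023  0.0022] F [ 0.1 -0.4 -3.2] gap 0.0244
height over seat mm 23.55683978477482
t 12.95 shift mm [-1.3 -1.2 13.2] rot [ 0.0014 -0.0033  0.0026] F [-0.9 -0.1 -2.8] gap 0.0244
height over seat mm 13.165763478341322
```

```bash

for i in 1 2; do python3 -m creep '[[15,0,0,3,0,0,0],[15,0,0,3,0,0,0],[15,0,0,3,0,0,0]]' >/dev/null
python3 -c "
from sp import *
to(.0);mouth()"; done
```

```text
t 13.25 shift mm [-1.4 -1.4  3.9] rot [ 0.0007 -0.0035  0.0027] F [-4.9  0.4  4. ] gap 0.0245
height over seat mm 3.9235076739111863
t 13.55 shift mm [-1.6 -1.9 -1.1] rot [-0.014  -0.0064  0.0003] F [-70.5  -4.   81. ] gap 0.0249
height over seat mm -1.0700328289663936
```

```bash

python3 -m creep '[[15,0,0,0,0,0,0],[15,0,0,0,0,0,0]]'
python3 rel.py r2
python3 - <<'E'
import cv2
a=cv2.imread('pics/r2scene.png')[140:300,310:470];cv2.imwrite('pics/v6.png',cv2.resize(a,None,fx=3,fy=3,interpolation=cv2.INTER_CUBIC))
E
```

```text
time_s: 13.75
position: [0.618, 0.0914, 0.2086]
tool_rot: [0.705, 0.67, 0.164, 0.166]
ft_force: [-0.6, -0.5, -3.3]
finger_gap: 0.0246
scene drift mm [ 0.0974 -0.0075 -0.0983]
cap (array([-1.9899, -1.1032]), 256, np.float64(1.1562893836583603))
spout nose,pipe (array([2.9745, 6.7612]), 6, np.float64(0.3930153254851453)) (array([-1.0002,  0.5602]), 135, np.float64(1.128912148213633))
wrist drift mm [ 0.0292  0.0985 -0.2465]
knob top x [-10.5781  12.0151] 2445
fingers y [-29.9837  28.0541]
body (array([ 0.0506, -1.0887]), 472, np.float64(0.40811972003707836))
spout nose,pipe none none
t 13.85 shift mm [ -0.5  -3.7 -80.1] rot [-0.0162 -0.0075 -0.0015] F [-0.6 -0.6 -2.6] gap 0.0246
height over seat mm -0.08572707096193247
```

View pics/v6.png

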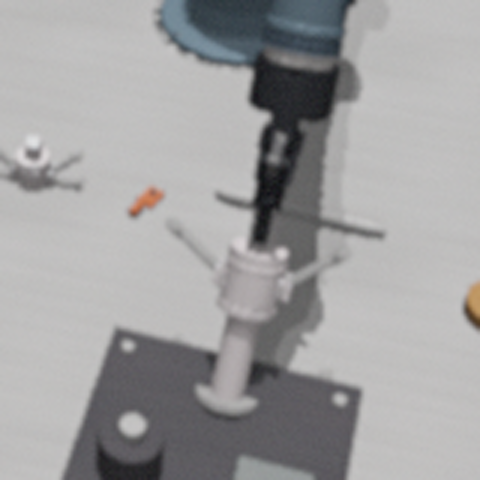

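Picture 6: the cap is on the collar at (250,290) with both arms still raised at (175,228) and (340,258). The measured mouth height over the seat is -0.1 mm, and there was a hard stop. Releasing and backing off.

```bash

python3 -m creep '[[50,0,0,0,0,0,0],[50,0,0,0,0,0,0],[50,0,0,0,0,0,0],[50,0,0,-15,0,0,0],[50,0,0,-20,0,0,0]]'
python3 -m creep '[[50,0,0,-15,0.015,0.007,0],[20,0,0,-5,0,0,0],[0,0,0,0,0,0,0]]'
cat > arm.py <<'E'
from sp import *
_,Rg=goal(S,-2.9,28);l=Rg[:,0];f=Rg[:,1]
def st(lat,h): delta(S+n*h/1e3+l*lat/1e3,Rg)
def where():
    o=ctrl.observe();r=(np.array(o['position'])-S)*1e3;print('tcp lat %.1f front %.1f n %.1f'%(r@l,r@f,r@n),'Fn %.1f Fl %.1f Ff %.1f'%tuple(np.array(o['ft_force'])@np.stack([n,l,f],1)),'t',round(o['time_s'],2))
def arms(name):
    s=eyes.snapshot('scene');np.savez('pics/'+name,**s);save(name,'scene',s)
    P=(cloud(s)-S)@np.stack([l,f,n],1)*1e3
    for sg in (1,-1):
        q=P[(sg*P[:,0]>36)&(sg*P[:,0]<95)&(abs(P[:,1])<16)&(P[:,2]>-45)&(P[:,2]<85)]
        if len(q)<4: print(sg,'few');continue
        v=np.median(np.arctan2(q[:,2]-22,sg*q[:,0]-28));print(sg,len(q),'elev',v,'joint',.785-v,'far',q[np.argmax(sg*q[:,0])])
    b=P[(np.hypot(P[:,0],P[:,1])<32)&(P[:,2]>40)];print('top of cap n (84):',np.percentile(b[:,2],98) if len(b) else None)
E
python3 -c "
from arm import *
st(64,109);where();arms('b1')"
```

```text
time_s: 14.35
position: [0.6062, 0.0928, 0.2416]
tool_rot: [0.703, 0.67, 0.166, 0.172]
ft_force: [-0.7, 1.2, 0.8]
finger_gap: 0.0499
time_s: 14.65
position: [0.5998, 0.0944, 0.2636]
tool_rot: [0.703, 0.671, 0.168, 0.165]
ft_force: [0.4, -0.2, -0.3]
finger_gap: 0.0214
t 14.65 shift mm [ 60.8 -12.    8.8] rot [-0.0143 -0.0168 -0.0006] F [ 0.4 -0.2 -0.3] gap 0.0214
tcp lat 3.1 front 12.1 n 116.6 Fn -0.5 Fl -0.2 Ff 0.2 t 14.65
1 79 elev 0.8332708550681213 joint -0.04827085506812123 far [79.9919  5.9319 68.695 ]
-1 85 elev 0.6321223504892042 joint 0.15287764951079585 far [-89.7782   4.7327  59.5382]
top of cap n (84): 558.684643397511
```

```bash

python3 -m creep '[[0,20,-4,0,-0.007,-0.008,0],[0,20,-4,0,-0.007,-0.008,0],[0,18,-3,0,0,0,0],[0,0,0,0,0,0,0],[0,0,0,0,0,0,0]]' 
python3 -c "
from arm import *
st(65,90);where()"
```

```text
time_s: 15.2
position: [0.5943, 0.1534, 0.2583]
tool_rot: [0.704, 0.667, 0.167, 0.177]
ft_force: [-0.0, -1.1, -0.2]
finger_gap: 0.0
t 15.2 shift mm [ 3.3 -2.3 25.8] rot [ 0.0022  0.0025 -0.0024] F [-0.  -1.1 -0.2] gap 0.0
tcp lat 61.8 front 2.2 n 115.8 Fn -0.2 Fl -1.1 Ff -0.1 t 15.2
```

```bash

python3 -m creep '[[0,3,-1.5,12,0,0,0],[0,0,0,12,0,0,0],[0,0,0,10,0,0,0],[0,0,0,8,0,0,0],[0,0,0,0,0,0,0]]' >/dev/null
python3 -c "
from arm import *
where()"
python3 -m creep '[[0,0,0,7,0,0,0],[0,0,0,7,0,0,0],[0,0,0,7,0,0,0],[0,0,0,0,0,0,0]]' >/dev/null
python3 -c "
from arm import *
where()"
python3 -m creep '[[0,0,0,7,0,0,0],[0,0,0,7,0,0,0],[0,0,0,0,0,0,0]]' >/dev/null
python3 -c "
from arm import *
where()"
```

```text
tcp lat 59.2 front 2.6 n 71.7 Fn 0.2 Fl 0.0 Ff -0.3 t 15.7
tcp lat 56.0 front 5.1 n 50.6 Fn 0.7 Fl 0.2 Ff 1.5 t 16.1
tcp lat 57.2 front 6.5 n 36.3 Fn 0.1 Fl -0.3 Ff 0.4 t 16.4
```

```bash

python3 -c "
from arm import *
arms('b2');st(66,30)"
python3 - <<'E'
import cv2
a=cv2.imread('pics/b2.png')[140:300,310:470];cv2.imwrite('pics/v7.png',cv2.resize(a,None,fx=3,fy=3,interpolation=cv2.INTER_CUBIC))
E
```

```text
1 144 elev 0.5085475553066373 joint 0.2764524446933627 far [94.2033  3.2779 41.8067]
-1 85 elev 0.6418801385977203 joint 0.14311986140227972 far [-89.4978   7.2994  60.3369]
top of cap n (84): 499.0604660672953
t 16.45 shift mm [ 8.9 -6.6  6.3] rot [ 0.0067  0.0056 -0.012 ] F [ 0.1 -0.   0.3] gap -0.0002
```

View pics/v7.png

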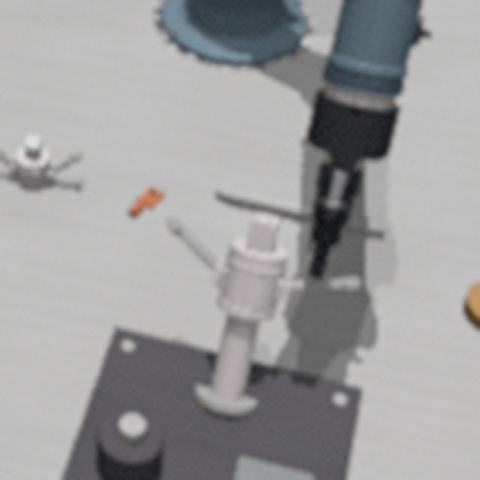

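Picture 7: the fingertip at (318,272) is pushing arm A down, now about level, out to (345,285). Continuing.

```bash

python3 -m creep '[[0,4,-4,4,0.006,0.005,-0.01],[0,3,-1,6,0,0,0],[0,1,-1,6,0,0,0],[0,0,0,0,0,0,0]]' >/dev/null
python3 -c "
from arm import *
where();st(66,10)"
python3 -m creep '[[0,1,-1,5,0,0,0],[0,1,-1,5,0,0,0],[0,0,0,0,0,0,0]]' >/dev/null
python3 -c "
from arm import *
where();st(66,0)"
```

```text
tcp lat 63.0 front 3.1 n 19.6 Fn 2.3 Fl -0.5 Ff 0.9 t 16.85
t 16.85 shift mm [ 3.  -3.1  9.6] rot [ 0.0047  0.002  -0.0036] F [-0.3 -0.5  2.5] gap -0.0
tcp lat 66.1 front 0.8 n 8.7 Fn 0.9 Fl 0.0 Ff -0.5 t 17.15
t 17.15 shift mm [-0.1 -0.8  8.7] rot [ 0.0043  0.001  -0.0033] F [-0.9  0.1  0.5] gap 0.0001
```

```bash

python3 -m creep '[[0,0,0,4,0,0,0],[0,0,0,4,0,0,0]]' >/dev/null
for i in 1 2 3; do python3 -c "
from arm import *
where()"
python3 -m creep '[[0,0,0,3,0,0,0],[0,0,0,2,0,0,0]]' >/dev/null
done
python3 -c "
from arm import *
where()"
```

```text
tcp lat 67.6 front 0.0 n 0.3 Fn 3.5 Fl 0.1 Ff -0.1 t 17.35
tcp lat 68.7 front -0.6 n -5.4 Fn 2.8 Fl 0.8 Ff 0.4 t 17.55
tcp lat 69.4 front -0.9 n -10.8 Fn 3.0 Fl 0.4 Ff -0.2 t 17.75
tcp lat 71.4 front -0.3 n -15.7 Fn 7.6 Fl 2.3 Ff -1.5 t 17.95
```

```bash

for i in 1 2 3; do python3 -m creep '[[0,-0.5,0,2.5,0,0,0]]' >/dev/null
python3 -c "
from arm import *
where()"
done; python3 -c "
from arm import *
arms('b3')"
```

```text
tcp lat 73.0 front 0.1 n -17.9 Fn 8.8 Fl 2.8 Ff 0.2 t 18.05
tcp lat 74.6 front 0.6 n -20.0 Fn 8.6 Fl 2.6 Ff -0.5 t 18.15
tcp lat 76.3 front 1.1 n -22.0 Fn 7.8 Fl 3.2 Ff -1.1 t 18.25
1 190 elev -0.5655771324875838 joint 1.350577132487584 far [90.5311 15.8683 71.4989]
-1 81 elev 0.660131876852186 joint 0.12486812314781404 far [-88.5331   0.8083  64.7484]
top of cap n (84): 394.74257109270235
```

The tool is sliding along a 52° slope, which means the arm is at its stop. Retreating and checking with the arm clear.

```bash

python3 -m creep '[[0,0,0,-20,0,0,0],[0,0,0,-30,0,0,0],[0,0,0,-30,0,0,0],[0,0,0,-30,0,0,0],[0,0,0,0,0,0,0]]' >/dev/null
python3 -c "
from arm import *
arms('b4');where();st(-65,120)"
```

```text
1 72 elev -0.8620101642400896 joint 1.6470101642400896 far [ 71.366    8.6508 -28.8486]
-1 84 elev 0.6341717751768252 joint 0.15082822482317482 far [-90.6115   2.1369  61.6122]
top of cap n (84): 519.1972085362371
tcp lat 73.0 front -4.7 n 86.5 Fn 0.3 Fl 0.4 Ff -0.6 t 18.85
t 18.85 shift mm [-137.8    3.9  -34.3] rot [-0.0047 -0.0059  0.0047] F [-0.6  0.4 -0. ] gap 0.0003
```

```bash

python3 -m creep '[[0,0,1,-20,-0.004,-0.005,0.004],[0,-10,1,-15,0,0,0],[0,-35,1,0,0,0,0],[0,-35,0,0,0,0,0],[0,-30,0,0,0,0,0]]' >/dev/null
python3 -m creep '[[0,-18,0,0,0,0,0],[0,0,0,0,0,0,0],[0,0,0,0,0,0,0]]' >/dev/null
python3 -c "
from arm import *
where();st(-65,80)"
```

```text
tcp lat -65.2 front -6.9 n 119.2 Fn 0.1 Fl 0.6 Ff 0.1 t 19.65
t 19.65 shift mm [ 0.7  7.2 39.2] rot [-0.0063  0.0133  0.0005] F [0.1 0.6 0.1] gap 0.0
```

```bash

python3 -m creep '[[0,-1,5,10,-0.006,0.013,0],[0,0,2,12,0,0,0],[0,0,0,10,0,0,0],[0,0,0,8,0,0,0],[0,0,0,0,0,0,0]]' >/dev/null
python3 -c "
from arm import *
where();st(-65,70)"
python3 -m creep '[[0,0,0,6,0,0,0],[0,0,0,6,0,0,0],[0,0,0,0,0,0,0]]' >/dev/null
python3 -c "
from arm import *
where();st(-65,60)"
```

```text
tcp lat -57.4 front 1.0 n 80.5 Fn 1.0 Fl 0.8 Ff 0.5 t 20.15
t 20.15 shift mm [-7.6 -1.1 10.5] rot [ 0.007  -0.0008  0.0141] F [0.  0.8 1.1] gap -0.0
tcp lat -55.8 front 2.2 n 69.9 Fn 0.8 Fl -0.6 Ff 0.4 t 20.45
t 20.45 shift mm [-9.2 -2.4  9.9] rot [0.0108 0.0042 0.0188] F [-0.1 -0.6  0.9] gap 0.0001
```

```bash

python3 -m creep '[[0,-7,-2,2,0.01,0.004,0.016],[0,-2,0,6,0,0,0],[0,-0.5,0,7,0,0,0],[0,-0.5,0,6,0,0,0],[0,0,0,0,0,0,0]]' >/dev/null
python3 -c "
from arm import *
where();st(-66,40)"
python3 -m creep '[[0,-2,0,6,0,0,0],[0,-1,0,6,0,0,0],[0,-0.5,0,6,0,0,0],[0,0,0,0,0,0,0]]' >/dev/null
python3 -c "
from arm import *
where();st(-66,20)"
```

```text
tcp lat -69.9 front -2.9 n 58.8 Fn -0.6 Fl 0.7 Ff -0.3 t 20.95
t 20.95 shift mm [ 3.9  2.9 18.8] rot [ 0.0045  0.003  -0.0014] F [ 0.   0.7 -0.7] gap -0.0002
tcp lat -73.5 front -6.6 n 55.5 Fn 0.4 Fl 0.1 Ff 0.7 t 21.35
t 21.35 shift mm [ 7.5  6.1 35.6] rot [0.0146 0.0007 0.0006] F [0.4 0.1 0.7] gap 0.0002
```

```bash

python3 -c "
from arm import *
print(np.array(ctrl.observe()['joint_pos']));arms('b5');where()"
python3 -m creep '[[0,2,4,5,0.01,0,0],[0,2,2,5,0,0,0]]'
python3 -c "
from arm import *
print(np.array(ctrl.observe()['joint_pos']));where()
a=cv2.imread('pics/b5.png')[140:300,310:470];cv2.imwrite('pics/v8.png',cv2.resize(a,None,fx=3,fy=3,interpolation=cv2.INTER_CUBIC))"
```

```text
[-1.851  -0.4095  1.569   2.1632  0.9401  0.6581 -0.9061]
1 69 elev -0.8331673602793431 joint 1.6181673602793432 far [ 70.6366  12.3754 -24.5156]
-1 155 elev 0.6716726375362275 joint 0.11332736246377251 far [-93.3869  -2.7775  56.5295]
top of cap n (84): 395.5219276119928
tcp lat -73.5 front -6.6 n 55.5 Fn -0.0 Fl 0.3 Ff 0.6 t 21.4
time_s: 21.6
position: [0.6082, 0.0194, 0.2024]
tool_rot: [0.703, 0.668, 0.168, 0.178]
ft_force: [0.2, -0.0, -0.1]
finger_gap: -0.0003
[-1.8588 -0.4105  1.5702  2.1553  0.9271  0.671  -0.8983]
tcp lat -71.4 front -5.9 n 56.8 Fn -0.2 Fl -0.0 Ff 0.2 t 21.6
```

View pics/v8.png

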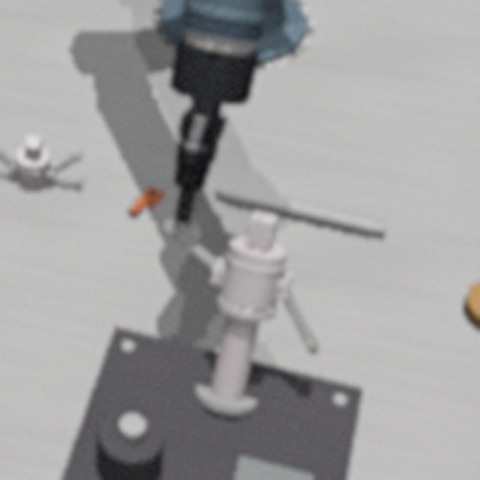

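Picture 8: arm A is fully down at (315,345) and the tool sits at arm B's tip at (185,222). The robot is at joint limits j2 and j3, so it can't push any further with the tool tilted. I'll retreat and stand the tool upright, which brings the wrist farther out.

```bash

python3 -m creep '[[0,0,0,-20,0,0,0],[0,0,0,-20,0,0,0],[0,0,0,-10,0.1,0,0],[0,0,0,0,0.1,0,0],[0,0,0,0,0.1,0,0]]'
python3 -m creep '[[0,0,0,0,0.1,0,0],[0,0,0,0,0.08,0,0],[0,0,0,0,0,0,0]]'
python3 -c "
from arm import *
print(np.array(ctrl.observe()['joint_pos']));where()"
```

```text
time_s: 22.1
position: [0.5666, 0.0177, 0.2487]
tool_rot: [0.722, 0.686, 0.061, 0.067]
ft_force: [10.7, -27.1, -11.9]
finger_gap: 0.0002
time_s: 22.4
position: [0.5315, 0.02, 0.2708]
tool_rot: [0.723, 0.691, 0.01, 0.01]
ft_force: [0.1, 0.2, -0.2]
finger_gap: -0.0002
[-1.899  -0.4106  1.5698  1.8975  0.4448  1.2477 -0.5134]
tcp lat -74.6 front -41.4 n 153.2 Fn -0.3 Fl 0.2 Ff 0.0 t 22.4
```

```bash

python3 -m creep '[[0,10,0,-30,0,0,0],[0,30,-10,-25,0,0,0],[0,42,-15,0,0,0,0],[0,42,-18,0,0,0,0],[0,42,-20,0,0,0,0]]'
python3 -c "
from arm import *
print(np.array(ctrl.observe()['joint_pos']))"
python3 -m creep '[[0,42,-20,0,0,0,0],[0,42,-20,0,0,0,0],[0,42,-20,0,0,0,0],[0,42,-20,0,0,0,0],[0,0,0,0,0,0,0]]'
python3 -c "
from arm import *
print(np.array(ctrl.observe()['joint_pos']));arms('b6')"
```

```text
time_s: 22.9
position: [0.4797, 0.1834, 0.3225]
tool_rot: [0.731, 0.682, 0.012, 0.01]
ft_force: [0.2, -0.3, 0.2]
finger_gap: -0.0
[-2.0005 -0.2357  1.4213  1.8689  0.26    1.2897 -0.7191]
time_s: 23.4
position: [0.41, 0.3614, 0.3167]
tool_rot: [0.733, 0.679, 0.014, 0.016]
ft_force: [0.5, -1.5, -0.0]
finger_gap: 0.0001
[-2.6064 -0.3883  1.5622  1.8064  0.4391  1.3418 -1.2196]
1 69 elev -0.867112117270033 joint 1.652112117270033 far [ 71.2775  12.144  -27.4995]
-1 88 elev 0.5712864259557814 joint 0.21371357404421865 far [-93.2496  -1.5474  56.9129]
top of cap n (84): 636.3707529354938
```

The arm's elbow is swung to the side: j3 is at its limit. I'll fit a small kinematic model so I can plan a route that unwinds it.

```bash
cat > kin.py <<'E'
import numpy as np, itertools
from scipy.optimize import least_squares
from scipy.spatial.transform import Rotation as Ro
data=[([-1.346,.383,.044,1.598,-.018,1.161,-.05],[.2059,.6155,.2299],[.1607,.987,-.0013,-.0002]),
([-1.1263,-.242,.7362,1.8812,.154,1.4348,-.532],[.4352,.0776,.3863],[.744,.668,.005,-.003]),
([-1.899,-.4106,1.5698,1.8975,.4448,1.2477,-.5134],[.5315,.02,.2708],[.723,.691,.01,.01]),
([-2.0005,-.2357,1.4213,1.8689,.26,1.2897,-.7191],[.4797,.1834,.3225],[.731,.682,.012,.01]),
([-2.6064,-.3883,1.5622,1.8064,.4391,1.3418,-1.2196],[.41,.3614,.3167],[.733,.679,.014,.016])]
def fk(q,p,sg):
    # p: d1,d3,d5,d7,a_shoulder?,a_elbow,a_wrist, yaw0, yaw7
    d1,d3,d5,d7,a1,a3,a5,y0,y7=p
    T=np.eye(4)
    def rot(ax,an):
        M=np.eye(4);M[:3,:3]=Ro.from_euler(ax,an).as_matrix();return M
    def tr(x,z):
        M=np.eye(4);M[0,3]=x;M[2,3]=z;return M
    return rot('z',y0+sg[0]*q[0])@tr(a1,d1)@rot('y',q[1])@rot('z',sg[1]*q[2])@tr(a3,d3)@rot('y',q[3])@tr(-a3,0)@rot('z',sg[2]*q[4])@tr(0,d5)@rot('y',q[5])@tr(a5,0)@rot('z',sg[3]*q[6]+y7)@tr(0,d7)
def err(p,sg):
    e=[]
    for q,x,r in data:
        T=fk(q,p,sg);e+=list((T[:3,3]-x)*3)+list((Ro.from_matrix(T[:3,:3]).inv()*Ro.from_quat(r)).as_rotvec())
    return np.array(e)
if __name__=='__main__':
    res=[]
    for sg in itertools.product([1,-1],repeat=4):
      for y0 in (0,np.pi/2,np.pi,-np.pi/2):
       for y7 in (0,np.pi/2,np.pi,-np.pi/2):
        f=least_squares(err,[.3,.4,.4,.25,0,0,0,y0,y7],args=(sg,),max_nfev=60);res.append((f.cost,sg,f.x))
    res.sort(key=lambda r:r[0])
    for r in res[:4]: print(r[0],r[1],np.round(r[2],4))
    print(np.round(err(res[0][2],res[0][1]).reshape(-1,6),3))
E
time python3 kin.py
```

```text
0.0008710075662249232 (-1, -1, -1, -1) [ 0.0659  0.4649  0.5377  0.0445 -0.0207 -0.0187 -0.028  -0.0558  1.5151]
0.0008710075662249282 (-1, -1, -1, -1) [ 0.0659  0.4649  0.5377  0.0445 -0.0207 -0.0187 -0.028  -0.0558  1.5151]
0.000871007566224936 (-1, -1, -1, -1) [ 0.0659  0.4649  0.5377  0.0445 -0.0207 -0.0187 -0.028  -0.0558  1.5151]
0.0008710075662249372 (-1, -1, -1, -1) [ 0.0659  0.4649  0.5377  0.0445 -0.0207 -0.0187 -0.028  -0.0558  1.5151]
[[-0.009  0.004 -0.005  0.003 -0.    -0.   ]
 [ 0.013  0.018 -0.01   0.001 -0.     0.   ]
 [-0.009 -0.011  0.01  -0.     0.002 -0.   ]
 [ 0.006 -0.021 -0.007  0.001  0.002  0.001]
 [-0.006  0.003  0.012  0.     0.002 -0.   ]]
real	2m40.471s
user	2m39.665s
sys	0m0.204s
```

```bash
cat > sim.py <<'E'
from kin import *
import kin
data.append(([-1.8588,-.4105,1.5702,2.1553,.9271,.671,-.8983],[.6082,.0194,.2024],[.703,.668,.168,.178]))
sg=(-1,)*4
f=least_squares(err,[.33,.42,.42,.3,0,0,0,-.055,1.515],args=(sg,));p=f.x
lo=np.array([-2.61,-.41,-1.48,0,-1.57,.05,-2.85]);hi=np.array([2.61,2.15,1.57,2.5,4.71,1.97,2.85])
def jac(q):
    T0=fk(q,p,sg);J=np.zeros((6,7))
    for i in range(7):
        d=np.array(q,float);d[i]+=1e-5;T=fk(d,p,sg);J[:3,i]=(T[:3,3]-T0[:3,3])/1e-5;J[3:,i]=Ro.from_matrix(T[:3,:3]@T0[:3,:3].T).as_rotvec()/1e-5
    return T0,J
def step(q,X,R,it=3):
    for _ in range(it):
        T0,J=jac(q);e=np.r_[X-T0[:3,3],Ro.from_matrix(R@T0[:3,:3].T).as_rotvec()]
        free=np.ones(7,bool)
        for _ in range(3):
            dq=np.zeros(7);Jf=J[:,free];dq[free]=Jf.T@np.linalg.solve(Jf@Jf.T+1e-5*np.eye(6),e)
            bad=free&((q+dq<lo)|(q+dq>hi))
            if not bad.any(): break
            free&=~bad
        q=np.clip(q+dq,lo,hi)
    return q
def run(q,X1,R1,step_mm=.04):
    T=fk(q,p,sg);X0=T[:3,3];r=Ro.from_matrix(R1@T[:3,:3].T).as_rotvec()
    N=int(max(np.linalg.norm(X1-X0)/step_mm,np.linalg.norm(r)/.14,1))+1
    for k in range(1,N+1): q=step(q,X0+(X1-X0)*k/N,Ro.from_rotvec(r*k/N).as_matrix()@T[:3,:3],2)
    return q
def down(yaw):
    a=np.radians(yaw);y=np.array([np.cos(a),np.sin(a),0]);z=np.array([0,0,-1.]);return np.stack([np.cross(y,z),y,z],1)
E
python3 - <<'E'
from sim import *
np.set_printoptions(precision=3,suppress=True)
print(p,f.cost);print(err(p,sg).reshape(-1,6)[:,:3]/3)
q=np.array(data[0][0]);q=run(q,np.array([.206,.615,.32]),down(-5));print(q);q=run(q,np.array([.4352,.0776,.386]),down(-6));print('pred',q,'act',data[1][0])
q0=np.array(data[4][0])
for yaw in (-5,30,60,-40):
  q=run(q0,np.array([.62,.42,.33]),down(yaw));print('ext',yaw,q)
  q=run(q,np.array([.80,.1,.35]),down(yaw));print('   far',q)
  q=run(q,np.array([.60,-.05,.35]),down(yaw));print('   back',q)
E
```

```text
[ 0.389  0.471  0.559  0.361 -0.016 -0.027 -0.011 -0.055  1.517] 0.0017359325817551264
[[-0.004  0.001 -0.002]
 [ 0.002  0.013 -0.003]
 [-0.003 -0.     0.002]
 [ 0.004 -0.005 -0.003]
 [ 0.003 -0.003  0.005]
 [-0.001 -0.002  0.001]]
[-1.477  0.316  0.209  1.511 -0.067  1.321 -1.348]
pred [-1.088 -0.244  0.718  1.88   0.161  1.449 -0.508] act [-1.1263, -0.242, 0.7362, 1.8812, 0.154, 1.4348, -0.532]
ext -5 [-2.606 -0.388  1.562  1.662  0.43   1.443 -1.169]
   far [-2.471 -0.388  1.562  1.509  0.493  1.612 -0.966]
   back [-1.821 -0.407  1.557  1.718  0.416  1.427 -0.408]
ext 30 [-2.606 -0.388  1.562  1.663  0.43   1.443 -0.558]
   far [-2.471 -0.388  1.562  1.509  0.493  1.612 -0.355]
   back [-1.821 -0.407  1.557  1.718  0.416  1.427  0.203]
ext 60 [-2.606 -0.388  1.562  1.662  0.43   1.443 -0.034]
   far [-2.471 -0.388  1.562  1.509  0.493  1.612  0.169]
   back [-1.821 -0.407  1.557  1.718  0.416  1.427  0.726]
ext -40 [-2.606 -0.388  1.562  1.662  0.43   1.443 -1.779]
   far [-2.471 -0.388  1.562  1.509  0.493  1.612 -1.576]
   back [-1.821 -0.407  1.557  1.718  0.416  1.427 -1.019]
```

```bash
cat > sim2.py <<'E'
from sim import *
from scipy.optimize import lsq_linear
d1,d3,d5,d7,a1,a3,a5,y0,y7=p
def rz(a): c,s=np.cos(a),np.sin(a);return np.array([[c,-s,0],[s,c,0],[0,0,1]])
def ry(a): c,s=np.cos(a),np.sin(a);return np.array([[c,0,s],[0,1,0],[-s,0,c]])
def fj(q):
    R=np.eye(3);x=np.zeros(3);ax=[];og=[]
    seq=[('z',y0-q[0],-1,(0,0,0),(a1,0,d1)),('y',q[1],1,0,(0,0,0)),('z',-q[2],-1,0,(a3,0,d3)),('y',q[3],1,0,(-a3,0,0)),('z',-q[4],-1,0,(0,0,d5)),('y',q[5],1,0,(a5,0,0)),('z',-q[6]+y7,-1,0,(0,0,d7))]
    for t,a,s,_,o in seq:
        ax.append(s*R[:,2 if t=='z' else 1]);og.append(x.copy())
        R=R@(rz(a) if t=='z' else ry(a));x=x+R@np.array(o)
    J=np.array([np.r_[np.cross(k,x-o),k] for k,o in zip(ax,og)]).T
    return x,R,J
def step(q,X,R):
    x,Rc,J=fj(q);e=np.r_[X-x,Ro.from_matrix(R@Rc.T).as_rotvec()]
    dq=J.T@np.linalg.solve(J@J.T+1e-5*np.eye(6),e)
    if ((q+dq<lo)|(q+dq>hi)).any():
        dq=lsq_linear(np.vstack([J,.02*np.eye(7)]),np.r_[e,np.zeros(7)],(np.minimum(lo-q,0)-1e-6,np.maximum(hi-q,0)+1e-6)).x
    return np.clip(q+dq,lo,hi)
def run(q,X1,R1,ds=.04,log=None):
    x,R,_=fj(q);r=Ro.from_matrix(R1@R.T).as_rotvec()
    N=int(max(np.linalg.norm(X1-x)/ds,np.linalg.norm(r)/.12,1))+1
    for k in range(1,N+1):
        q=step(q,x+(X1-x)*k/N,Ro.from_rotvec(r*k/N).as_matrix()@R)
    q=step(q,X1,R1);e=np.linalg.norm(fj(q)[0]-X1)
    return q,e,N
def tool(yaw,tilt):
    a,t=np.radians(yaw),np.radians(tilt);h=np.array([np.cos(a),np.sin(a),0]);k=np.array([0,0,1.])
    y=np.cos(t)*h+np.sin(t)*k;z=np.sin(t)*h-np.cos(t)*k;return np.stack([np.cross(y,z),y,z],1)
t=np.radians(28);pp=np.radians(-2.9);n=np.array([-np.sin(t)*np.cos(pp),-np.sin(t)*np.sin(pp),np.cos(t)]);S=np.array([.6436,.0891,.155])
l=tool(-2.9,28)[:,0]
E
cat > srch.py <<'E'
from sim2 import *
import time
np.set_printoptions(precision=3,suppress=True)
q0=np.array(data[4][0]);rng=np.random.default_rng(0);best=[];t0=time.time()
while time.time()-t0<150:
    W=[]
    for _ in range(rng.integers(1,4)):
        az=rng.uniform(-1,1.1);r=rng.uniform(.42,.85);W.append((np.round([r*np.cos(az),r*np.sin(az),rng.uniform(.36,.5)],2),rng.integers(-12,13)*10-0,rng.integers(-3,4)*10))
    yawf=W[-1][1]
    q=q0;N=0;E=0
    for X,y,ti in W+[(S-l*.066+n*.13,yawf,0)]:
        q,e,k=run(q,X,tool(y,ti));N+=k;E=max(E,e)
    m1=min((q-lo)[[0,1,2,3,5,6]].min(),(hi-q).min())
    if E>.02 or N>90: continue
    best.append((abs(q[2])+.005*N,N,E,q,W))
best.sort(key=lambda b:b[0])
print(len(best))
for b in best[:5]:
    qe,e,_=run(b[3],S-l*.068-n*.02,tool(b[4][-1][1],0));print(b[:4],b[4],'\n   end',qe,e)
E
python3 srch.py
```

```text
130
(np.float64(0.12988819197167786), 23, np.float64(0.012187206332873153), array([-0.114,  0.211,  0.015,  1.725, -0.003,  1.206,  1.299])) [(array([0.35, 0.25, 0.46]), np.int64(80), np.int64(30))] 
   end [-0.102  0.484  0.018  1.648 -0.01   1.01   1.317] 1.2077224465459076e-06
(np.float64(0.15944543818489215), 31, np.float64(2.298768750341884e-06), array([-0.096,  0.211, -0.004,  1.725,  0.001,  1.206, -1.321])) [(array([ 0.4 , -0.37,  0.44]), np.int64(-70), np.int64(30))] 
   end [-0.087  0.484  0.     1.648 -0.     1.01  -1.307] 1.2043390913253177e-06
(np.float64(0.1712014921692094), 34, np.float64(4.118625347917453e-06), array([-0.101,  0.211,  0.001,  1.725, -0.   ,  1.206,  1.123])) [(array([ 0.3 , -0.41,  0.4 ]), np.int64(70), np.int64(30))] 
   end [-0.091  0.484  0.006  1.648 -0.003  1.01   1.138] 1.2051835789812185e-06
(np.float64(0.21347257985459459), 31, np.float64(2.8826305762327615e-05), array([-0.046,  0.211, -0.058,  1.725,  0.013,  1.206, -1.678])) [(array([0.43, 0.71, 0.41]), np.int64(-90), np.int64(10))] 
   end [-0.045  0.485 -0.05   1.648  0.028  1.01  -1.674] 1.2064585918962568e-06
(np.float64(0.216395686701468), 31, np.float64(2.5001800955718024e-06), array([-0.044,  0.211, -0.061,  1.725,  0.014,  1.206,  0.765])) [(array([ 0.27, -0.33,  0.45]), np.int64(50), np.int64(0))] 
   end [-0.043  0.485 -0.053  1.648  0.029  1.01   0.769] 1.2071323169536096e-06
```

```bash
cat > plan.py <<'E'
from sim2 import *
from workcell import ctrl
np.set_printoptions(precision=3,suppress=True)
def plan(X1,R1,ds=.04):
    o=ctrl.observe();q=np.array(o['joint_pos']);x=np.array(o['position']);R=Ro.from_quat(o['tool_rot']).as_matrix()
    print('q',q,'x',x,'model err',fj(q)[0]-x)
    r=Ro.from_matrix(R1@R.T).as_rotvec();N=int(max(np.linalg.norm(X1-x)/ds,np.linalg.norm(r)/.13,1))+1
    tr=Ro.from_matrix(R.T@R1).as_rotvec();Rk=R
    for k in range(N):
        d=Rk.T@(X1-x)/N*1e3;Rk=Rk@Ro.from_rotvec(tr/N).as_matrix();q=step(q,x+(X1-x)*(k+1)/N,Rk)
        print(k,np.round(d,1),np.round(tr/N,3),'q',q[:4])
E
python3 -c "
from plan import *
plan(np.array([.43,.71,.41]),tool(-90,10))"
```

```text
q [-2.606 -0.386  1.564  1.807  0.438  1.342 -1.217] x [0.41  0.36  0.317] model err [ 0.003 -0.003  0.005]
0 [29.2 -0.2 -7.9] [-0.009 -0.013  0.124] q [-2.61  -0.309  1.57   1.803]
1 [28.8 -3.7 -8.3] [-0.009 -0.013  0.124] q [-2.61  -0.247  1.568  1.787]
2 [28.  -7.2 -8.7] [-0.009 -0.013  0.124] q [-2.61  -0.179  1.57   1.77 ]
3 [ 26.8 -10.5  -9.2] [-0.009 -0.013  0.124] q [-2.61  -0.119  1.57   1.753]
4 [ 25.2 -13.7  -9.6] [-0.009 -0.013  0.124] q [-2.61  -0.062  1.57   1.734]
5 [ 23.2 -16.6 -10.1] [-0.009 -0.013  0.124] q [-2.61  -0.009  1.57   1.716]
6 [ 20.8 -19.2 -10.5] [-0.009 -0.013  0.124] q [-2.61   0.041  1.57   1.697]
7 [ 18.1 -21.5 -11. ] [-0.009 -0.013  0.124] q [-1.758  0.328  0.889  1.647]
8 [ 15.2 -23.5 -11.4] [-0.009 -0.013  0.124] q [-1.605  0.719  0.844  1.128]
9 [ 12.  -25.1 -11.8] [-0.009 -0.013  0.124] q [-1.535  0.777  0.884  0.937]
10 [  8.7 -26.3 -12.1] [-0.009 -0.013  0.124] q [-1.472  0.857  0.878  0.787]
11 [  5.2 -27.  -12.4] [-0.009 -0.013  0.124] q [-1.409  0.93   0.87   0.63 ]
```

```bash
cat > srch2.py <<'E'
from sim2 import *
import time
np.set_printoptions(precision=3,suppress=True)
def run2(q,X1,R1,ds=.04):
    x,R,_=fj(q);r=Ro.from_matrix(R1@R.T).as_rotvec();N=int(max(np.linalg.norm(X1-x)/ds,np.linalg.norm(r)/.12,1))+1
    pen=0
    for k in range(1,N+1):
        X=x+(X1-x)*k/N;qn=step(q,X,Ro.from_rotvec(r*k/N).as_matrix()@R)
        pen=max(pen,np.abs(qn-q).max()/.25,np.linalg.norm(fj(qn)[0]-X)/.015)
        el=fj(qn);q=qn
    return q,pen,N
q0=np.array(data[4][0]);rng=np.random.default_rng(1);best=[];t0=time.time();tried=0
while time.time()-t0<300:
    W=[];tried+=1
    for _ in range(rng.integers(1,5)):
        az=rng.uniform(-1.2,1.1);r=rng.uniform(.45,.8);W.append((np.round([r*np.cos(az),r*np.sin(az),rng.uniform(.34,.5)],2),int(rng.integers(-14,15)*10),int(rng.integers(-3,4)*10)))
    q=q0;N=0;bad=False
    for X,y,ti in W+[(S-l*.066+n*.13,W[-1][1],0)]:
        q,pn,k=run2(q,X,tool(y,ti));N+=k
        if pn>1 or N>110: bad=True;break
    if bad: continue
    best.append((abs(q[2])+.004*N,N,q,W))
best.sort(key=lambda b:b[0])
print(tried,len(best))
for b in best[:5]:
    qe,e,_=run(b[2],S-l*.068-n*.02,tool(b[3][-1][1],0));print(b[0],b[1],b[2],b[3],'\n   end',qe,e)
E
python3 srch2.py
```

```text
2027 117
0.2641533137280785 28 [-0.24   0.212  0.152  1.727 -0.035  1.206 -1.474] [(array([ 0.37, -0.3 ,  0.37]), -80, 30)] 
   end [-0.209  0.488  0.147  1.648 -0.081  1.011 -1.431] 1.2937015919345183e-06
0.32746375569555675 43 [-0.244  0.211  0.155  1.728 -0.036  1.206 -1.998] [(array([ 0.27, -0.6 ,  0.35]), -110, 20)] 
   end [-0.212  0.489  0.15   1.648 -0.083  1.011 -1.953] 1.3150432848248225e-06
0.34462788215881845 61 [-0.193  0.209  0.101  1.728 -0.025  1.205 -0.259] [(array([ 0.38, -0.44,  0.43]), -70, 10), (array([ 0.38, -0.43,  0.46]), 0, 30), (array([0.74, 0.29, 0.35]), -10, 20)] 
   end [-0.169  0.486  0.099  1.648 -0.055  1.01  -0.226] 1.2953713624118596e-06
0.35383858203094837 61 [-0.202  0.211  0.11   1.727 -0.025  1.206 -1.481] [(array([ 0.26, -0.44,  0.42]), 70, -20), (array([ 0.26, -0.52,  0.37]), -80, 30)] 
   end [-0.176  0.487  0.108  1.648 -0.059  1.01  -1.445] 1.2628856976122472e-06
0.4176483256546182 60 [ 0.063  0.212 -0.178  1.726  0.041  1.207 -1.347] [(array([ 0.34, -0.34,  0.45]), -80, 0), (array([0.42, 0.35, 0.44]), -30, 20), (array([ 0.76, -0.16,  0.4 ]), -70, 20)] 
   end [ 0.048  0.489 -0.162  1.648  0.089  1.012 -1.363] 1.2912618427846095e-06
```

```bash
python3 -c "
from plan import *
plan(np.array([.37,-.30,.37]),tool(-80,30))"
```

```text
q [-2.606 -0.386  1.564  1.807  0.438  1.342 -1.217] x [0.41  0.36  0.317] model err [ 0.003 -0.003  0.005]
0 [-38.9   0.7  -3. ] [-0.024 -0.022  0.075] q [-2.441 -0.331  1.453  1.866]
1 [-38.8   3.7  -2.1] [-0.024 -0.022  0.075] q [-2.224 -0.317  1.278  1.91 ]
2 [-38.5   6.6  -1.1] [-0.024 -0.022  0.075] q [-2.058 -0.371  1.127  1.951]
3 [-37.9   9.5  -0.1] [-0.024 -0.022  0.075] q [-1.938 -0.41   1.036  1.989]
4 [-37.   12.3   1. ] [-0.024 -0.022  0.075] q [-1.769 -0.41   0.926  2.023]
5 [-36.   15.1   2.1] [-0.024 -0.022  0.075] q [-1.582 -0.41   0.808  2.054]
6 [-34.7  17.6   3.2] [-0.024 -0.022  0.075] q [-1.385 -0.41   0.691  2.08 ]
7 [-33.2  20.1   4.4] [-0.024 -0.022  0.075] q [-1.179 -0.41   0.575  2.103]
8 [-31.5  22.4   5.6] [-0.024 -0.022  0.075] q [-0.965 -0.41   0.46   2.122]
9 [-29.6  24.6   6.9] [-0.024 -0.022  0.075] q [-0.748 -0.41   0.349  2.136]
10 [-27.5  26.5   8.1] [-0.024 -0.022  0.075] q [-0.536 -0.41   0.248  2.147]
11 [-25.2  28.3   9.3] [-0.024 -0.022  0.075] q [-0.349 -0.41   0.171  2.153]
12 [-22.8  29.9  10.6] [-0.024 -0.022  0.075] q [-0.219 -0.41   0.139  2.155]
13 [-20.3  31.2  11.8] [-0.024 -0.022  0.075] q [-0.167 -0.41   0.167  2.155]
14 [-17.6  32.4  12.9] [-0.024 -0.022  0.075] q [-0.126 -0.397  0.203  2.147]
15 [-14.8  33.3  14.1] [-0.024 -0.022  0.075] q [-0.086 -0.374  0.24   2.133]
16 [-12.   33.9  15.2] [-0.024 -0.022  0.075] q [-0.049 -0.343  0.277  2.114]
```

```bash

python3 -m creep '[[0,-39,1,-3,-0.024,-0.022,0.075],[0,-39,4,-2,-0.024,-0.022,0.075],[0,-38.5,6.5,-1,-0.024,-0.022,0.075],[0,-38,9.5,0,-0.024,-0.022,0.075],[0,-37,12,1,-0.024,-0.022,0.075]]'
python3 -c "
from plan import *
plan(np.array([.37,-.30,.37]),tool(-80,30))"
```

```text
time_s: 23.95
position: [0.3953, 0.1697, 0.328]
tool_rot: [0.84, 0.532, 0.017, 0.1]
ft_force: [1.2, -0.1, -0.8]
finger_gap: -0.0001
q [-1.753 -0.383  0.891  2.038  0.501  1.411 -1.441] x [0.395 0.17  0.328] model err [-0.011  0.006 -0.004]
0 [-36.3  14.9   2.2] [-0.023 -0.022  0.076] q [-1.587 -0.41   0.799  2.063]
1 [-35.   17.6   3.3] [-0.023 -0.022  0.076] q [-1.4   -0.41   0.69   2.088]
2 [-33.5  20.1   4.5] [-0.023 -0.022  0.076] q [-1.191 -0.41   0.572  2.111]
3 [-31.8  22.5   5.7] [-0.023 -0.022  0.076] q [-0.972 -0.41   0.454  2.13 ]
4 [-29.8  24.7   6.9] [-0.023 -0.022  0.076] q [-0.747 -0.41   0.338  2.144]
5 [-27.7  26.7   8.1] [-0.023 -0.022  0.076] q [-0.526 -0.41   0.232  2.154]
6 [-25.4  28.6   9.3] [-0.023 -0.022  0.076] q [-0.331 -0.41   0.15   2.159]
7 [-22.9  30.2  10.5] [-0.023 -0.022  0.076] q [-0.197 -0.41   0.117  2.16 ]
8 [-20.3  31.6  11.7] [-0.023 -0.022  0.076] q [-0.141 -0.41   0.143  2.159]
9 [-17.6  32.8  12.9] [-0.023 -0.022  0.076] q [-0.099 -0.396  0.18   2.15 ]
10 [-14.8  33.7  14. ] [-0.023 -0.022  0.076] q [-0.059 -0.372  0.217  2.135]
11 [-11.9  34.4  15. ] [-0.023 -0.022  0.076] q [-0.021 -0.341  0.255  2.114]
```

Matches the model: j3 is already down to 0.89. Continuing.

```bash

python3 -m creep '[[0,-36,15,2,-0.023,-0.022,0.076],[0,-35,17.5,3.5,-0.023,-0.022,0.076],[0,-33.5,20,4.5,-0.023,-0.022,0.076],[0,-32,22.5,5.5,-0.023,-0.022,0.076],[0,-30,24.5,7,-0.023,-0.022,0.076]]' >/dev/null
python3 -m creep '[[0,-27.5,26.5,8,-0.023,-0.022,0.076],[0,-25.5,28.5,9,-0.023,-0.022,0.076],[0,-23,30,10.5,-0.023,-0.022,0.076],[0,0,0,0,0,0,0]]'
python3 -c "
from plan import *
X=S-l*.066+n*.13
print(X)
plan(X,tool(-80,0))"
```

```text
time_s: 24.85
position: [0.3675, -0.1663, 0.3492]
tool_rot: [0.949, 0.225, 0.009, 0.222]
ft_force: [0.4, -0.4, -0.4]
finger_gap: -0.0001
[0.579 0.026 0.27 ]
q [-0.482 -0.397  0.343  2.168  0.592  1.339 -1.402] x [ 0.367 -0.166  0.349] model err [ 0.005  0.011 -0.009]
0 [ 35.  -12.3   2. ] [0.056 0.003 0.036] q [-0.491 -0.349  0.371  2.124]
1 [ 34.5 -13.4   2.8] [0.056 0.003 0.036] q [-0.512 -0.257  0.391  2.07 ]
2 [ 34.  -14.4   3.7] [0.056 0.003 0.036] q [-0.527 -0.169  0.412  2.014]
3 [ 33.5 -15.4   4.6] [0.056 0.003 0.036] q [-0.537 -0.084  0.43   1.957]
4 [ 32.9 -16.3   5.6] [0.056 0.003 0.036] q [-0.54  -0.002  0.443  1.9  ]
5 [ 32.3 -17.1   6.6] [0.056 0.003 0.036] q [-0.536  0.078  0.451  1.843]
6 [ 31.6 -17.9   7.7] [0.056 0.003 0.036] q [-0.525  0.155  0.453  1.786]
7 [ 31.  -18.5   8.8] [0.056 0.003 0.036] q [-0.509  0.229  0.448  1.728]
```

```bash

python3 -m creep '[[0,35,-12.5,2,0.056,0.003,0.036],[0,34.5,-13.5,3,0.056,0.003,0.036],[0,34,-14.5,3.5,0.056,0.003,0.036],[0,33.5,-15.5,4.5,0.056,0.003,0.036],[0,33,-16,5.5,0.056,0.003,0.036]]' >/dev/null
python3 -m creep '[[0,28,-14,6,0.056,0.003,0.036],[0,15,-8,5,0.056,0.003,0.036],[0,0,0,0,0,0,0]]' >/dev/null
cat > arm2.py <<'E'
from arm import *
def go(lat,h):
    o=ctrl.observe();R=Ro.from_quat(o['tool_rot']).as_matrix();a=np.degrees(np.arctan2(R[1,1],R[0,1]))
    where();delta(S+n*h/1e3+l*lat/1e3+f*.001,goal(S,-80,0)[1]);print('yaw',a,'q',np.round(o['joint_pos'],3))
    print('tool-frame of 1 unit -n:',np.round(R.T@-n,3),' +lat:',np.round(R.T@l,3),' +f',np.round(R.T@f,3))
E
python3 -c "
from arm2 import *
go(-64,100)"
```

```text
tcp lat -105.8 front -33.2 n 147.1 Fn 0.4 Fl -0.8 Ff 0.8 t 25.65
t 25.65 shift mm [ 61.4 -28.6  23.2] rot [0.0423 0.0178 0.0236] F [ 0.5 -0.8  0.7] gap 0.0003
yaw -78.62397667962841 q [-0.524  0.152  0.49   1.833 -0.029  1.186 -1.4  ]
tool-frame of 1 unit -n: [0.471 0.079 0.879]  +lat: [ 0.246 -0.968 -0.045]  +f [ 0.847  0.237 -0.476]
```

```bash

python3 -m creep '[[0,20,-10,6,0.014,0.006,0.008],[0,20,-10,6,0.014,0.006,0.008],[0,16,-7,6,0.014,0.006,0.008],[0,0,0,0,0,0,0],[0,0,0,0,0,0,0]]' >/dev/null
python3 -c "
from arm2 import *
go(-64,80)"
```

```text
tcp lat -67.5 front -6.2 n 103.2 Fn 0.4 Fl -0.1 Ff -1.1 t 26.15
t 26.15 shift mm [17.8  0.4 16.9] rot [0.0054 0.0132 0.0034] F [-1.1 -0.1 -0.2] gap 0.0002
yaw -79.80595559869737 q [-0.512  0.277  0.472  1.751 -0.129  1.158 -1.395]
tool-frame of 1 unit -n: [0.469 0.102 0.877]  +lat: [ 0.226 -0.974 -0.008]  +f [ 0.854  0.203 -0.48 ]
```

```bash

python3 -m creep '[[0,9,0.5,8,0.005,0.013,0.003],[0,8.5,0,8.5,0,0,0],[0,2.8,0.6,5.3,0,0,0],[0,2.8,0.6,5.3,0,0,0],[0,0,0,0,0,0,0]]' >/dev/null
python3 -c "
from arm2 import *
go(-64,60)"
python3 -m creep '[[0,2.8,0.6,5.3,0,0,0],[0,2.8,0.6,5.3,0,0,0],[0,0,0,0,0,0,0]]' >/dev/null
python3 -c "
from arm2 import *
go(-64,40)"
```

```text
tcp lat -65.8 front -0.1 n 66.9 Fn -0.1 Fl 0.8 Ff 0.6 t 26.65
t 26.65 shift mm [ 4.5 -0.9  5.5] rot [ 0.0008  0.0004 -0.0008] F [0.6 0.8 0.2] gap 0.0
yaw -80.0465251152452 q [-0.488  0.344  0.465  1.735 -0.169  1.103 -1.367]
tool-frame of 1 unit -n: [0.458 0.104 0.883]  +lat: [ 0.222 -0.975 -0.001]  +f [ 0.861  0.197 -0.47 ]
tcp lat -66.2 front 0.1 n 53.9 Fn 0.5 Fl -0.4 Ff -0.6 t 26.95
t 26.95 shift mm [ 7.6 -0.5 11.9] rot [ 0.0009  0.0003 -0.0013] F [-0.8 -0.3  0.1] gap 0.0001
yaw -80.0727246989715 q [-0.479  0.367  0.461  1.73  -0.181  1.086 -1.357]
tool-frame of 1 unit -n: [0.458 0.103 0.883]  +lat: [ 0.222 -0.975 -0.001]  +f [ 0.861  0.196 -0.47 ]
```

Tracking is clean now. Continuing the push.

```bash

for i in 1 2 3; do python3 -m creep '[[0,2.8,0.6,5.3,0,0,0],[0,2.8,0.6,5.3,0,0,0],[0,2.8,0.6,5.3,0,0,0]]' >/dev/null
python3 -c "
from arm2 import *
where()"; done
```

```text
tcp lat -67.0 front 2.2 n 36.2 Fn 3.2 Fl -0.9 Ff 0.4 t 27.25
tcp lat -67.9 front 2.6 n 17.0 Fn 3.4 Fl -0.2 Ff 0.3 t 27.55
tcp lat -65.6 front 3.8 n -2.7 Fn 2.4 Fl -0.3 Ff 2.0 t 27.85
```

```bash

for i in 1 2 3 4; do python3 -m creep '[[0,1.2,1.0,3,0,0,0],[0,1.2,0.6,2.5,0,0,0]]' >/dev/null
python3 -c "
from arm2 import *
where()"; done
```

```text
tcp lat -66.8 front 4.1 n -10.0 Fn 1.8 Fl -0.5 Ff 1.9 t 28.05
tcp lat -68.6 front 4.0 n -16.7 Fn 2.1 Fl -0.2 Ff 1.6 t 28.25
tcp lat -70.5 front 3.9 n -23.2 Fn 4.3 Fl -2.3 Ff 2.0 t 28.45
tcp lat -73.1 front 4.4 n -29.3 Fn 2.5 Fl -0.3 Ff 0.9 t 28.65
```

```bash

python3 -m creep '[[0,-10,-3,-18,0,0,0],[0,-14,-2,-26,0,0,0],[0,-16,-3,-30,0,0,0],[0,-16,-3,-30,0,0,0],[0,0,0,0,0,0,0]]' >/dev/null
python3 -c "
from arm2 import *
go(-64,90);arms('b7')
a=cv2.imread('pics/b7.png')[140:300,310:470];cv2.imwrite('pics/v9.png',cv2.resize(a,None,fx=3,fy=3,interpolation=cv2.INTER_CUBIC))"
```

```text
tcp lat -71.6 front -4.5 n 87.9 Fn 0.8 Fl -0.3 Ff 0.5 t 29.15
t 29.15 shift mm [ 5.4 -6.5 -4.5] rot [ 0.0005  0.0056 -0.0013] F [ 0.1 -0.3  0.9] gap -0.0003
yaw -80.07369527456369 q [-0.499  0.303  0.476  1.75  -0.15   1.131 -1.374]
tool-frame of 1 unit -n: [0.463 0.104 0.88 ]  +lat: [ 0.222 -0.975 -0.002]  +f [ 0.858  0.196 -0.474]
1 69 elev -0.8538389889711965 joint 1.6388389889711965 far [ 71.3366   9.8145 -28.3992]
-1 63 elev -0.8250097163786799 joint 1.61000971637868 far [-74.0771  -0.3642 -27.2795]
top of cap n (84): 120.23744524103923
```

View pics/v9.png

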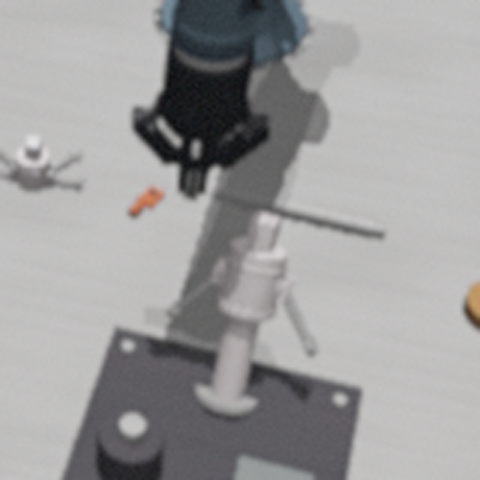

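Picture 9: both arms are down, A at (315,350) and B at (175,312). B reads about 0.03 rad less than A, so I'll press B once more, closer to the pivot, until there is a clear stop force.

```bash

python3 -m creep '[[0,10,-10,15,0,0.005,0],[0,15,1.5,22,0,0,0],[0,15,1.5,22,0,0,0],[0,5,1,9,0,0,0],[0,0,0,0,0,0,0]]' >/dev/null
python3 -c "
from arm2 import *
go(-62,0)"
```

```text
tcp lat -57.4 front -0.7 n -3.6 Fn 5.2 Fl -3.7 Ff 2.1 t 29.7
t 29.7 shift mm [-1.2  4.5 -3.9] rot [ 0.0084  0.0039 -0.0004] F [-0.7 -3.7  5.6] gap 0.0002
yaw -80.02274399230984 q [-0.462  0.476  0.445  1.7   -0.223  1.02  -1.339]
tool-frame of 1 unit -n: [0.461 0.097 0.882]  +lat: [ 0.223 -0.975 -0.009]  +f [ 0.859  0.201 -0.471]
```

```bash

for i in 1 2 3; do python3 -m creep '[[0,1.5,0.3,3,0,0,0]]' >/dev/null
python3 -c "
from arm2 import *
where()"; done
```

```text
tcp lat -60.1 front 0.3 n -8.0 Fn 2.9 Fl -3.6 Ff 6.6 t 29.8
tcp lat -63.1 front 1.6 n -12.9 Fn 9.3 Fl -5.2 Ff 3.6 t 29.9
tcp lat -65.9 front 2.7 n -17.6 Fn 6.6 Fl -4.2 Ff 3.9 t 30.0
```

```bash

python3 -m creep '[[0,-10,2,-18,0,0,0],[0,-16,-2,-30,0,0,0],[0,-16,-3,-30,0,0,0],[0,-20,-3,-35,0,0,0],[0,-30,0,-30,0,0,0]]' >/dev/null
python3 -m creep '[[0,-30,0,-20,0,0,0],[0,-30,0,0,0,0,0],[0,0,0,0,0,0,0],[0,0,0,0,0,0,0]]'
python3 - <<'E'
from arm2 import *
arms('b8');where()
s=eyes.snapshot('top');np.savez('pics/b8top',**s);save('b8top','top',s)
a=cv2.imread('pics/b8top.png')[100:300,190:530];b=cv2.imread('pics/b8.png')[110:330,140:480]
cv2.imwrite('pics/v10.png',cv2.resize(np.vstack([b,a]),None,fx=1.4,fy=1.4))
# bystander change: scene before/after
C=cloud(np.load('pics/b8.npz'));P=(C-S)@np.stack([l,f,n],1)*1e3
k=P[(abs(P[:,0])<16)&(abs(P[:,1])<18)&(P[:,2]>60)&(P[:,2]<95)];print('knob top n',np.percentile(k[:,2],[50,95]),'lat',np.percentile(k[:,0],[2,98]))
for q in ['axle','bumper','lug','seat_a','spanner','sleeve']:
    for nm in ['top']:
        d=eyes.tip_of(nm,q);print(q,[(round(x['conf'],2),np.round(w(s,x['point'],0.01),3)) for x in d[:2]])
A=np.load('pics/top.npz')['frame'].astype(int);D=np.abs(A-s['frame']).max(2)
E
```

```text
time_s: 30.9
position: [0.494, 0.0179, 0.2826]
tool_rot: [0.996, 0.089, -0.018, 0.012]
ft_force: [0.3, 0.1, 0.0]
finger_gap: -0.0002
1 67 elev -0.8638955681310971 joint 1.6488955681310973 far [ 71.4273   6.233  -29.7823]
-1 60 elev -0.8355830547296661 joint 1.620583054729666 far [-72.7019  -9.637  -27.0741]
top of cap n (84): 86.5833159092875
tcp lat -78.9 front -69.5 n 180.9 Fn -0.1 Fl -0.2 Ff 0.2 t 30.95
knob top n [76.81   86.5142] lat [-12.9432  11.6912]
axle [(0.68, array([0.681, 0.199, 0.01 ]))]
bumper [(0.62, array([ 0.668, -0.344,  0.01 ]))]
lug [(0.5, array([ 0.392, -0.051,  0.01 ]))]
seat_a [(0.61, array([ 0.671, -0.205,  0.01 ])), (0.61, array([0.444, 0.36 , 0.01 ]))]
spanner [(0.88, array([ 0.363, -0.402,  0.01 ]))]
sleeve [(0.59, array([0.59 , 0.414, 0.01 ]))]
```

View pics/v10.png

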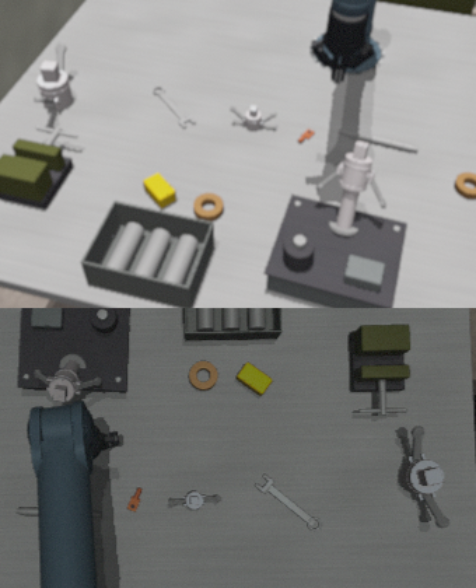

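Picture 10: the cap is on the spout at (355,165), both arms are down at (322,188) and (380,200), and the bystanders haven't moved from picture 1. The robot is touching nothing, so I'm handing in.

```bash
python3 -c "
from workcell import ctrl
print(ctrl.hand_in())"
```

```text
the job is handed in; nothing more can be done
None
```

I gripped the middle-sized cap by its knob and pushed it home on the leaning spout with both arms still raised. I let go, then swung arm A and then arm B down to their stops. The job was handed in at about 31 s, with the robot clear of everything.

**Cap seating:** The mouth measured 0.1 mm from the seat, with a hard stop. In the last check the knob top read about 86.5 mm from the seat instead of 84 mm. I put that down to depth noise.

**Cam arms:** The final camera readings were about 1.65 rad (A) and 1.62 rad (B). Those readings run slightly low. On both arms the tool slid outward along the arm under 8–11 N, far more than it takes to move one, so I take both as fully down at 1.7.

**Bystanders:** Nothing looked moved in the before and after pictures. I checked this by eye only; the robot's arm partly hid the axle in the last top view.

**Things that went wrong:**
- **Seating force:** the wrist force peaked at about 107 N in the reading I saw, against the 120 N limit.
- **Joint limits:** on the first try at arm B, joints 2 and 3 sat at the ends of their ranges. Readings went up to 0.0006 rad past the listed limit. I retreated, unwound the elbow and pushed B with the tool upright.
- **Unexplained force:** a brief 31 N reading appeared during that retreat. I couldn't tell whether it was a touch on something or just the fast motion, and nothing was seen to move.

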